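# Load the transit rack and lock its keeper with the ball-lock pin

### The job

Get the transit rack ready to travel: slide its keeper bar open, stand every loose pipe union upright in a pocket of the rack, one to a pocket, and pull the keeper back over them until you feel it hit its stop. Then take the ball-lock pin from its stand with its side button squeezed in, push it down through the clevis and the keeper until its flange rests on the clevis, and let go so that the balls lock. Finally take the pin's head by the two plain sides, leaving the button alone, give it a firm upward tug so the clevis holds it back, and leave it in place.

Things in the scene. Friction and masses are not known exactly. Their poses are not given: they have to be found in the camera images.
- rack: Grey steel transit rack, fixed. Origin: centre of its underside, on the bench; x across the row (away from the robot), y along the row to the clevis, z up. Five 62 mm square pockets, centres at x 0, y -132, -66, 0, +66, +132 mm; floors at z 6 mm, walls 4 mm thick, tops at z 30 mm. End cheeks at y -170 and +170 mm, 6 mm thick, 73 mm high, x -35 to +125 mm, carry the keeper.
- clevis_hole (a point): Centre of the 24 mm hole in the upper ear of the dark steel clevis, at its top face (rack frame x 0, y 205, z 94 mm). The ears: 50 mm along x, y 178 to 232 mm, at z 84 to 94 and 60 to 72 mm, same hole in both; post at y 232 to 248 mm. The pin goes straight down through upper ear, keeper and lower ear.
- keeper (a joint): Position (m) of the keeper, an aluminium bar 50 mm wide, 8 mm thick, sliding along the rack's x over the pockets at z 74 to 82 mm: 0 = closed on its stop, centred over the pockets, its hole in line with the clevis; 0.085 = fully open (+x), on the other stop, pockets clear. Starts part open, stays where left, takes about 3 N to slide.
- keeper_knob (a point): Top centre of the keeper's upright black knob, a cylinder 22 mm in diameter and 45 mm tall on the middle of the keeper (rack frame y 0, top at z 127 mm). Moves with the keeper.
- keeper_hole (a point): Centre of the 26 mm hole in the keeper's tongue (its +y end), at its top face; under clevis_hole when the keeper is closed.
- pin_stand: Upright square tube 44 mm wide outside and 36 mm inside, top at 80 mm, on an 80 mm square foot, fixed to the bench; it holds the pin upright. Origin: centre of the underside.
- pin: Ball-lock pin upright in its stand, 250 g. Origin: on its axis at the underside of its flange (on the stand's top at the start); z up. Below: shank 20 mm in diameter, 62 mm long, last 8 mm tapered. Above: flange 44 mm in diameter, 5 mm thick, then a block head, 30 mm along x, 26 mm along y, z 5 to 52 mm. A spring button stands out of the head's +x side; its +y and -y sides are plain.
- pin_balls (a point): On the pin's axis, level with its two locking balls (40.5 mm below the flange's underside), on the shank's +x and -x sides. Button out: 30 mm across, they cannot pass the clevis; button in: drawn in to the shank's width. Let go below the clevis (34 mm thick in all), they hold the pin with about 3 mm of up-and-down play.
- pin_button (a joint): Travel of the pin's button: 0 = out (balls out, locking), 0.006 m = fully in (balls drawn in). It takes 6 to 10 N, so any grip across the head's x sides presses it fully.
- pin_button_face (a point): Centre of the button's outer face when out: 22 mm from the pin's axis along its +x, 30 mm above the flange's underside (the point does not move in with it). Button 18 mm wide, 28 mm tall; the head is 37 mm across here with it out, 31 mm with it in.
- union1: Stainless pipe union standing upright, solid, 62 mm tall, 350 g: a round body 48 mm in diameter with a hexagonal collar 57 mm across its corners, from 6 to 26 mm above its foot; dark bore drawn on top. Origin: centre of its underside, z up its axis. May be absent.
- union2: Stainless pipe union standing upright, solid, 62 mm tall, 350 g: a round body 48 mm in diameter with a hexagonal collar 57 mm across its corners, from 6 to 26 mm above its foot; dark bore drawn on top. Origin: centre of its underside, z up its axis. May be absent.
- union3: Stainless pipe union standing upright, solid, 62 mm tall, 350 g: a round body 48 mm in diameter with a hexagonal collar 57 mm across its corners, from 6 to 26 mm above its foot; dark bore drawn on top. Origin: centre of its underside, z up its axis. May be absent.
- union4: Stainless pipe union standing upright, solid, 62 mm tall, 350 g: a round body 48 mm in diameter with a hexagonal collar 57 mm across its corners, from 6 to 26 mm above its foot; dark bore drawn on top. Origin: centre of its underside, z up its axis. May be absent.
- union5: Stainless pipe union standing upright, solid, 62 mm tall, 350 g: a round body 48 mm in diameter with a hexagonal collar 57 mm across its corners, from 6 to 26 mm above its foot; dark bore drawn on top. Origin: centre of its underside, z up its axis. May be absent.
Things that resemble listed ones, but are neither listed nor needed, are in the scene too. What is shaped like the pin but green is not meant. Leave any blue look-alike of the union5 alone.

How it is judged:
On the way, in this order (a step that is already met when the one before it is completed fails the run):
1. every union present stands in a pocket of the rack, with the keeper open (x of union1 in the frame of rack between -0.031 and 0.031 m and y of union1 in the frame of rack between -0.167 and 0.167 m and z of each of union1, union2, union3, union4, union5 in the frame of rack below 0.014 m and angle between each of union1, union2, union3, union4, union5's own z axis and vertical below 0.2 rad and x of union2 in the frame of rack between -0.031 and 0.031 m and y of union2 in the frame of rack between -0.167 and 0.167 m and x of union3 in the frame of rack between -0.031 and 0.031 m and y of union3 in the frame of rack between -0.167 and 0.167 m and x of union4 in the frame of rack between -0.031 and 0.031 m and y of union4 in the frame of rack between -0.167 and 0.167 m and x of union5 in the frame of rack between -0.031 and 0.031 m and y of union5 in the frame of rack between -0.167 and 0.167 m and value of joint keeper above 0.03 m), for 0.2 s.
2. the keeper is closed on its stop (value of joint keeper below 0.004 m), for 0.2 s.
3. the pin is down in the clevis with its button out, and let go (horizontal distance between pin and clevis_hole below 0.006 m and angle between pin's own z axis and vertical below 0.12 rad and z of pin in the frame of rack between 0.088 and 0.1 m and value of joint pin_button below 0.0015 m and value of joint keeper below 0.004 m and contact force between the fingers and pin below 0.3 N), for 0.2 s.
4. the pin is tugged up against its balls, button out, and holds (horizontal distance between pin and clevis_hole below 0.006 m and angle between pin's own z axis and vertical below 0.12 rad and z of pin in the frame of rack between 0.0955 and 0.101 m and value of joint pin_button below 0.0015 m and contact force between pin and rack above 4 N), for 0.1 s.
At the end, for the whole second after the job is handed in: Each union present stands in a pocket (tilt under 0.2 rad); keeper within 4 mm of its stop; pin in the clevis within 6 mm of the hole's centre, flange within 6 mm of its top, tilt under 0.12 rad, button out (under 1.5 mm), at rest, after a tug of over 4 N that raised it 1.5 mm (x of union1 in the frame of rack between -0.031 and 0.031 m and y of union1 in the frame of rack between -0.167 and 0.167 m and z of each of union1, union2, union3, union4, union5 in the frame of rack below 0.014 m and angle between each of union1, union2, union3, union4, union5's own z axis and vertical below 0.2 rad and x of union2 in the frame of rack between -0.031 and 0.031 m and y of union2 in the frame of rack between -0.167 and 0.167 m and x of union3 in the frame of rack between -0.031 and 0.031 m and y of union3 in the frame of rack between -0.167 and 0.167 m and x of union4 in the frame of rack between -0.031 and 0.031 m and y of union4 in the frame of rack between -0.167 and 0.167 m and x of union5 in the frame of rack between -0.031 and 0.031 m and y of union5 in the frame of rack between -0.167 and 0.167 m and horizontal distance between pin and clevis_hole below 0.006 m and angle between pin's own z axis and vertical below 0.12 rad and z of pin in the frame of rack between 0.088 and 0.1 m and value of joint keeper below 0.004 m and value of joint pin_button below 0.0015 m and linear speed of pin below 0.03 m/s); the robot touches nothing.
Of union1, union2, union3, union4, union5 only 3 to 5 are there at a start; the rules pass over those that are not, and their reading is None.
At some moment in a run one of union1, union2, union3, union4, union5 may be knocked a few centimetres aside while the robot is not near it.
It also fails if it takes over 210 s, if anything falls off the work surface, if the arm or the gripper's body presses on something with over 40 N, if the wrist force passes 120 N, or if a joint passes its speed limit or range.

### The arm

A 6-joint arm with a two-finger parallel gripper is mounted at the origin on the work surface. World frame = base frame: x ahead of the robot, y to its left, z up, the work surface at z = 0. Lengths are in m, angles in rad, forces in N, time in s.
With the tool pointing down it reaches from about 0.425 to 0.95 m from the base axis. Payload 3.5 kg.
Tool frame: the origin (TCP) lies at the very end of the fingers, on their centre line; the grasp point (between the pads) lies ctrl.grip_point_offset behind it (ctrl.grip_point_offset is the distance from the TCP to the grasp point, in m); z points along the fingers, y is the direction in which the jaws open and shut (so a half turn about z gives the same grasp; the last joint's range is limited). The gripper opens to 85 mm and grips with 20 to 120 N. Pads are 22 mm wide; open, the fingers measure 114 mm over their backs; the gripper's body (76 mm by 85 mm) begins 54 mm behind the grasp point. The pads swing forward as they close: fully open they stand 13 mm farther back than shut.
Start: joints at [-1.449, 0.286, 1.577, -0, 1.279, -0.15], TCP at [0.181, -0.65, 0.231] pointing down, gripper open.
Joint ranges: [-2.77, 2.77], [-0.9, 2.22], [0.21, 2.48], [-1.53, 4.67], [0.24, 2.81], [-2.84, 2.84]. Speed limits (rad/s): [2.79, 2.79, 3.14, 3.14, 3.14, 3.14].

### API

Orientations are given as a unit quaternion [x, y, z, w].
In Python, from plant import ctrl gives the robot as it stands.
- The arm moves only by the tool servo_tool, never from a script. Its argument "increments" is a list of rows, each a list of 5 numbers: the opening, from 0 (shut) to 1 (fully open), then the shift along the world's x, y, z in units of 40 mm (1.0 is 40 mm), then the turn about the world's z in units of 5 degrees (1.0 is 5 degrees). A call has exactly 10 rows; each row is the pose to reach, as a shift and turn from the pose measured when the call began; what a row does not reach only later rows make up. A row lasts 1/12 s, in which the tool goes at most 41.7 mm and 7.16 degrees, less where a joint would pass 70% of its speed; a pose out of reach is approached as far as the arm can. A call with a gripper value outside its range is refused whole. The fingers move at their own pace and stop on an object; "grip_force" is the grip in N (left out, the last holds). Time passes only in rows, so rows that repeat a pose let the fingers close, or fill a call up. It gives the time, the measured TCP pose, the force and the opening at its end, in the units of the state.
- ctrl.get_state(): the state, without advancing time (a new reading comes with each control period).
- ctrl.read_camera(name): name is "scene" or "top" or "wrist"; returns a dict with "frame" (400x640x3 uint8, red, green, blue), "K" (3x3 intrinsics, pixels), "extrinsics" (4x4, takes a point from camera to world coordinates). Camera axes: x right, y down, z forward; pixel columns grow to the right and rows downward; lengths in m; the calibration is good to about 2 mm. A picture is of the moment at which its call begins. There is no depth.
- ctrl.sign_off(): hands the job in, once; it reports no verdict.
Trained networks look in a picture, given as the dict that the camera call returned (one of the last four; its "shot" number tells which), for a name from the list of things; names that differ only in an ending like _2 or _b are one class to them, and where a whole thing is asked for, a point or a joint stands for the part that bears it (a point fixed in the world has none). Each returns a list of dicts, best first, with "conf" (0 to 1); they miss things now and then, are a little off and sometimes report something else, mostly with a low value. They report only what shows in the picture. A call takes as long as a camera call. They do not tell look-alikes from the thing itself.
- ctrl.masks_of(picture, query): "region" (400x640 bool, what is visible of it) and "extent" ([left, top, right, bottom] in pixels, round what is visible of it).
- ctrl.landmark_of(picture, query): "centre" ([row, column] in pixels: a listed point, or the origin of a listed thing).
The state is a dict: "time": time; "qpos": joint angles; "dq": joint speeds; "joint_efforts": joint torques, N m; "eef_pos": TCP position; "tcp_rot": TCP orientation; "contact_force": force on the tool from outside, world axes, zero at the start; "wrist_torque": the same for the moment, N m; "opening": opening from 0.0 (shut) to 1.0 (fully open).
Only numpy, scipy, OpenCV 4.12 (cv2) and the standard library are available. Lean on these libraries where they do the work, as an engineer would, in place of code of your own. Each camera call takes 0.05 s, during which the arm holds its last target. There are 200 camera calls.

## Working session

There is one attempt and no reset: what is moved stays moved. The work goes in short steps, Python scripts to look and compute and a tool call to move; the robot and the scene stay as the last step left them, time stands still between calls to the robot, and variables do not carry over. Pictures are saved under pics/ and viewed, about 12 in all and at most 16, crops included, and the job is handed in when it is done.

Besides the shell and the picture viewer there is one more tool, called after ">>>" as name(argument=value, ...) on one line, values as JSON. servo_tool: Moves the arm, as the interface text tells. Its arguments: {"type":"object","properties":{"increments":{"type":"array"},"grip_force":{"type":"number"}},"required":["increments"]}

```bash
ls; mkdir -p pics; cat > h.py <<'E'
import numpy as np, cv2
from plant import ctrl
def save(p,n,crop=None,s=1):
    f=p["frame"][:,:,::-1]
    if crop: f=f[crop[1]:crop[3],crop[0]:crop[2]]
    if s!=1: f=cv2.resize(f,None,fx=s,fy=s,interpolation=cv2.INTER_CUBIC)
    cv2.imwrite("pics/"+n,f)
def ray(p,rc):
    K=np.array(p["K"]);E=np.array(p["extrinsics"])
    d=np.linalg.inv(K)@[rc[1],rc[0],1.]
    return E[:3,3],E[:3,:3]@d
def atz(p,rc,z):
    o,d=ray(p,rc);return o+d*(z-o[2])/d[2]
def tri(a,b):
    A=0;B=0
    for p,rc in (a,b):
        o,d=ray(p,rc);d=d/np.linalg.norm(d);M=np.eye(3)-np.outer(d,d);A=A+M;B=B+M@o
    x=np.linalg.solve(A,B)
    return x
def proj(p,X):
    E=np.linalg.inv(np.array(p["extrinsics"]));c=E[:3,:3]@X+E[:3,3];u=np.array(p["K"])@c;return u[1]/u[2],u[0]/u[2]
E
python3 - <<'E'
from h import *
np.set_printoptions(precision=3,suppress=True)
s=ctrl.get_state();print(s,ctrl.grip_point_offset)
T=ctrl.read_camera("top");S=ctrl.read_camera("scene")
save(T,"top0.png");save(S,"scene0.png")
for n,p in (("T",T),("S",S)):
    print(n,p["extrinsics"][:3],p["K"][0])
    for q in ["rack","clevis_hole","keeper_knob","keeper_hole","pin_stand","pin","pin_button_face","pin_button","union1"]:
        print(q,"L",[(round(d["conf"],2),[round(float(v)) for v in d["centre"]]) for d in ctrl.landmark_of(p,q)][:9])
    for q in ["union1","pin"]:
        print(q,"M",[(round(d["conf"],2),[round(float(v)) for v in d["extent"]]) for d in ctrl.masks_of(p,q)][:9])
E
```

```text
pics
{'time': 0.0, 'qpos': array([-1.449,  0.287,  1.578, -0.   ,  1.279, -0.15 ]), 'dq': array([ 0.001,  0.   ,  0.   ,  0.001,  0.   , -0.002]), 'joint_efforts': array([ -0.001, -40.599, -29.263,  -0.   ,   0.006,   0.   ]), 'eef_pos': array([ 0.181, -0.65 ,  0.23 ]), 'tcp_rot': array([ 0.991,  0.135,  0.   , -0.001]), 'contact_force': array([-0.164,  0.655, -1.093]), 'wrist_torque': array([-0.01 , -0.001, -0.033]), 'opening': 0.9990396518983982} 0.0187
T [[-0.001 -0.999  0.05   0.444]
 [-1.     0.002  0.012 -0.041]
 [-0.012 -0.05  -0.999  1.325]] [429.634   0.    325.459]
rack L [(0.6, [170, 321])]
clevis_hole L [(0.77, [179, 250])]
keeper_knob L [(0.93, [154, 319])]
keeper_hole L [(0.85, [166, 247])]
pin_stand L [(0.64, [222, 200])]
pin L [(0.75, [221, 193]), (0.7, [179, 191]), (0.49, [154, 316])]
pin_button_face L [(0.67, [183, 185]), (0.52, [209, 184])]Traceback (most recent call last):
  File "<stdin>", line 9, in <module>
ValueError: it knows: clevis_hole, keeper_hole, keeper_knob, pin, pin_balls, pin_button_face, pin_stand, rack, union
```

```bash
python3 - <<'E'
from h import *
np.set_printoptions(precision=3,suppress=True)
T=ctrl.read_camera("top");S=ctrl.read_camera("scene")
im=np.vstack([T["frame"],S["frame"]])[:,:,::-1]
save(T,"top1.png",(100,100,500,400),2);save(S,"scene1.png")
for n,p in (("T",T),("S",S)):
    print(n,p["extrinsics"][:3],p["K"][0])
    for q in ["rack","clevis_hole","keeper_knob","keeper_hole","pin_stand","pin","pin_button_face","union"]:
        print(q,"L",[(round(d["conf"],2),[round(float(v),1) for v in d["centre"]]) for d in ctrl.landmark_of(p,q)][:9])
    for q in ["union","pin"]:
        print(q,"M",[(round(d["conf"],2),[round(float(v)) for v in d["extent"]]) for d in ctrl.masks_of(p,q)][:9])
E
```

```text
T [[-0.001 -0.999  0.05   0.444]
 [-1.     0.002  0.012 -0.041]
 [-0.012 -0.05  -0.999  1.325]] [429.634   0.    325.459]
rack L [(0.79, [174.5, 320.2]), (0.42, [221.6, 322.4])]
clevis_hole L [(0.59, [178.2, 246.8])]
keeper_knob L [(0.85, [154.7, 317.7])]
keeper_hole L [(0.64, [165.4, 249.4]), (0.2, [221.0, 321.9])]
pin_stand L [(0.61, [219.1, 199.8])]
pin L [(0.72, [218.5, 195.4]), (0.67, [179.9, 189.3])]
pin_button_face L [(0.8, [210.0, 186.9]), (0.71, [183.1, 186.6]), (0.55, [219.2, 198.6])]
union L [(0.73, [228.7, 279.0]), (0.7, [202.0, 455.5]), (0.57, [179.4, 427.6]), (0.55, [230.0, 408.9]), (0.54, [220.3, 322.9]), (0.52, [231.4, 368.9])]
union M [(0.78, [268, 221, 287, 239]), (0.78, [404, 221, 425, 237]), (0.7, [363, 220, 382, 239]), (0.59, [423, 172, 441, 187]), (0.58, [448, 196, 471, 215]), (0.54, [317, 211, 337, 232])]
pin M [(0.78, [178, 170, 202, 189]), (0.77, [182, 211, 197, 225])]
S [[-0.216  0.819 -0.532  1.082]
 [ 0.976  0.179 -0.122  0.085]
 [-0.005 -0.546 -0.838  1.001]] [464.102   0.    319.44 ]
rack L [(0.71, [247.8, 329.7])]
clevis_hole L [(0.95, [237.7, 421.0])]
keeper_knob L [(0.81, [234.1, 327.1])]
keeper_hole L [(0.85, [254.8, 421.4]), (0.66, [209.0, 503.9])]
pin_stand L [(0.74, [229.5, 486.0])]
pin L [(0.65, [213.4, 496.4]), (0.64, [257.3, 498.9])]
pin_button_face L [(0.73, [247.4, 503.4]), (0.56, [213.7, 506.1])]
union L [(0.98, [193.6, 334.0]), (0.86, [175.6, 280.8]), (0.82, [199.2, 383.7]), (0.73, [217.4, 195.6]), (0.71, [173.2, 231.1]), (0.67, [186.2, 177.0])]
union M [(0.92, [220, 153, 242, 182]), (0.88, [375, 178, 400, 204]), (0.83, [326, 172, 345, 202]), (0.82, [270, 156, 294, 184]), (0.79, [185, 196, 208, 225]), (0.65, [164, 164, 189, 194])]
pin M [(0.69, [484, 244, 514, 276]), (0.64, [488, 195, 514, 222])]
```

View pics/top1.png

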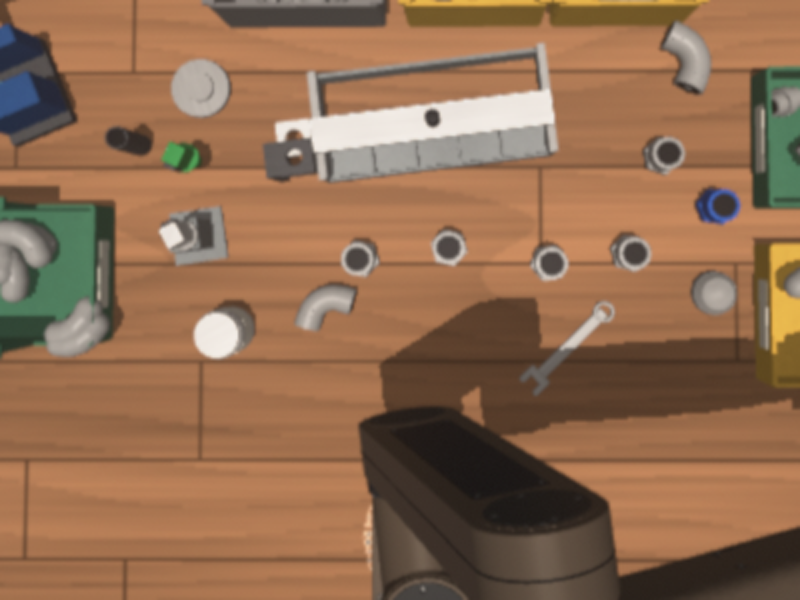

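View pics/scene1.png

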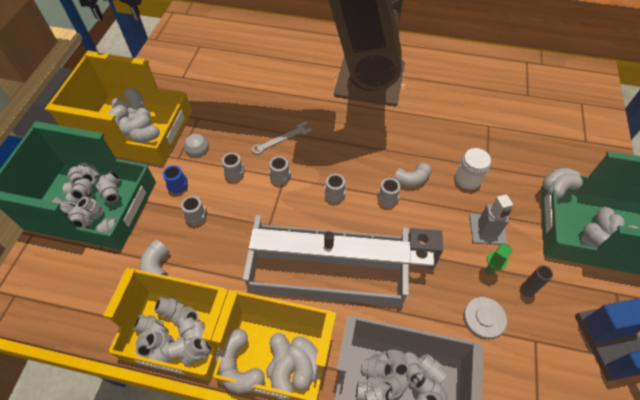

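The top view shows five grey unions at full-frame (col,row) (279,229), (324,223), (375,231), (416,226) and (432,177). The blue one at (459,203) is the look-alike to leave alone. The pin with the grey head stands in its stand at (193,218). The green one at (190,179) is the decoy. The keeper is part open, with its knob at (317,158).

```bash
cat > m.py <<'E'
from h import *
def near(L,rc,tol=14):
    L=[d for d in L if np.hypot(*(np.array(d["centre"])-rc))<tol]
    return L[0]["centre"] if L else None
def measure(seedsT,n=3):
    acc={k:[[],[]] for k in seedsT}
    for i in range(n):
        T=ctrl.read_camera("top");S=ctrl.read_camera("scene")
        for q in sorted({k.split("#")[0] for k in seedsT}):
            for j,p in ((0,T),(1,S)):
                L=ctrl.landmark_of(p,q)
                for k,X in seedsT.items():
                    if k.split("#")[0]==q:
                        c=near(L,np.array(proj(p,np.array(X))))
                        if c is not None: acc[k][j].append(c)
    out={}
    for k,(a,b) in acc.items():
        if a and b:
            x=tri((T,np.median(a,0)),(S,np.median(b,0)));out[k]=x
        print(k,len(a),len(b),out.get(k),"T@z",[np.round(atz(T,np.median(a,0),seedsT[k][2]),3)[:2] if a else None,np.round(atz(S,np.median(b,0),seedsT[k][2]),3)[:2] if b else None])
    return out
E
python3 - <<'E'
from m import *
np.set_printoptions(precision=4,suppress=True)
T=ctrl.read_camera("top")
seed={}
for i,rc in enumerate([(229,279),(222,323),(231,370),(228,411),(179,429)]): seed["union#%d"%i]=atz(T,rc,0)
for k,rc,z in (("clevis_hole",(178,248),.094),("keeper_knob",(155,318),.127),("keeper_hole",(166,248),.082),("pin_stand",(220,200),0),("pin",(219,195),.08),("rack",(174,320),0),("pin_button_face",(210,186),.11)): seed[k]=atz(T,rc,z)
measure(seed,4)
p=ctrl.read_camera("top");save(p,"pin.png",(170,160,270,240),6)
E
```

```text
union#0 4 3 [0.4236 0.1161 0.0057] T@z [array([0.423, 0.122]), array([0.421, 0.112])]
union#1 3 4 [ 0.4449 -0.0215  0.019 ] T@z [array([ 0.444, -0.018]), array([ 0.433, -0.027])]
union#2 4 4 [ 0.4197 -0.1677  0.0065] T@z [array([ 0.419, -0.166]), array([ 0.416, -0.172])]
union#3 3 4 [ 0.4268 -0.2953  0.0055] T@z [array([ 0.425, -0.29 ]), array([ 0.424, -0.304])]
union#4 4 4 [ 0.575  -0.3426 -0.0034] T@z [array([ 0.574, -0.339]), array([ 0.577, -0.344])]
clevis_hole 4 4 [0.5677 0.2007 0.0959] T@z [array([0.568, 0.199]), array([0.566, 0.203])]
keeper_knob 4 3 [ 0.6271 -0.0055  0.1271] T@z [array([ 0.627, -0.005]), array([ 0.627, -0.006])]
keeper_hole 4 4 [0.6023 0.1994 0.0866] T@z [array([0.603, 0.204]), array([0.601, 0.197])]
pin_stand 3 4 [ 0.4484  0.3651 -0.018 ] T@z [array([0.448, 0.361]), array([0.46 , 0.359])]
pin 4 4 [0.4538 0.3637 0.0761] T@z [array([0.454, 0.362]), array([0.456, 0.363])]
rack 4 4 [ 0.5991 -0.0069  0.0056] T@z [array([ 0.6  , -0.009]), array([ 0.596, -0.005])]
pin_button_face 3 4 [0.4776 0.364  0.1243] T@z [array([0.478, 0.368]), array([0.468, 0.37 ])]
```

View pics/pin.png

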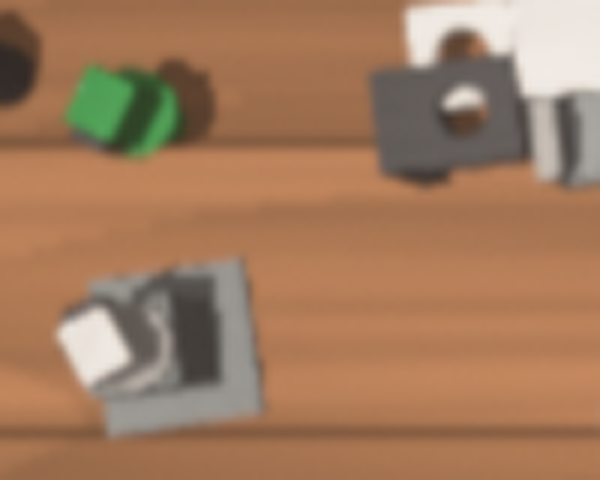

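Union, pin, clevis and knob heights all agree with the text. In the crop, the grey block-headed pin in the stand is the one wanted; the green one isn't in a stand. I'll move over to the knob first.

>>> servo_tool(increments=[[1,5.6,8,0,-1.4],[1,5.6,8,0,-1.4],[1,5.6,8,0,-1.4],[1,5.6,8,0,-1.4],[1,5.6,8,0,-1.4],[1,5.6,8,0,-1.4],[1,5.6,8,0,-1.4],[1,5.6,8,0,-1.4],[1,5.6,8,0,-1.4],[1,5.6,8,0,-1.4]])

```text
time: 6.08
eef_pos: [0.4072, -0.3262, 0.2316]
tcp_rot: [0.997, 0.076, 0.001, -0.001]
contact_force: [0.4, 0.5, -0.6]
opening: 1.001
```

>>> servo_tool(increments=[[1,5.0,8,0.5,0],[1,5.0,8,0.5,0],[1,5.0,8,0.5,0],[1,5.0,8,0.5,0],[1,5.0,8,0.5,0],[1,5.0,8,0.5,0],[1,5.0,8,0.5,0],[1,5.0,8,0.5,0],[1,5.0,8,0.5,0],[1,5.0,8,0.5,0]])

```text
time: 6.92
eef_pos: [0.6094, -0.0011, 0.2522]
tcp_rot: [0.997, 0.079, 0.002, -0.001]
contact_force: [0.0, -1.0, 0.5]
opening: 0.998
```

```bash
python3 - <<'E'
from h import *
np.set_printoptions(precision=4,suppress=True)
p=ctrl.read_camera("wrist");save(p,"w1.png");s=ctrl.get_state();print(s["eef_pos"],p["extrinsics"])
for q,z in (("keeper_knob",.127),("clevis_hole",.094),("keeper_hole",.082),("rack",0)):
    for d in ctrl.landmark_of(p,q): print(q,round(d["conf"],2),d["centre"],atz(p,d["centre"],z))
E
```

```text
[ 0.6089 -0.0023  0.2519] [[ 0.1578 -0.9517 -0.2634  0.6772]
 [-0.9875 -0.1527 -0.0399  0.0096]
 [-0.0023  0.2664 -0.9639  0.3942]
 [ 0.      0.      0.      1.    ]]
keeper_knob 0.63 [181.3, 320.0] [0.6256 0.0017 0.127 ]
clevis_hole 0.63 [194.4, 129.1] [0.5721 0.2035 0.094 ]
clevis_hole 0.29 [280.2, 229.0] [0.4846 0.0884 0.094 ]
```

View pics/w1.png

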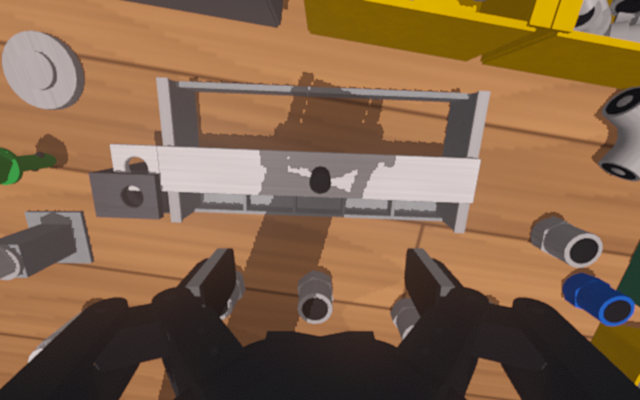

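```bash
cat > px.py <<'E'
E
python3 - <<'E'
from h import *
np.set_printoptions(precision=4,suppress=True)
p=ctrl.read_camera("wrist")
def a(n,A,B,z):
    A=atz(p,A,z);B=atz(p,B,z);d=A-B;print(n,A,B,np.linalg.norm(d),np.degrees(np.arctan2(-d[0],d[1])))
a("keeper back",(147.5,162),(159,478),.082)
a("keeper front",(194,160),(203,476),.082)
a("cheek back corners",(78,157),(92,489),.073)
a("cheek front",(222,171),(232,467),.073)
for d in ctrl.landmark_of(p,"clevis_hole"):print(d)
print(atz(p,(194,133),.094))
save(p,"w2.png",(80,70,500,240),1.9)
E
```

```text
keeper back [0.6245 0.1676 0.082 ] [ 0.6643 -0.1725  0.082 ] 0.34236413290129636 6.674273934352232
keeper front [0.572  0.1696 0.082 ] [ 0.6159 -0.1851  0.082 ] 0.3574603065363683 7.054412761916151
cheek back corners [0.6942 0.1778 0.073 ] [ 0.7335 -0.1679  0.073 ] 0.3478948974351024 6.486289501381636
cheek front [0.5363 0.1614 0.073 ] [ 0.5776 -0.1907  0.073 ] 0.35451649404874547 6.685690013132558
{'centre': [189.9, 126.5], 'conf': 0.87}
[0.5715 0.1921 0.094 ]
```

View pics/w2.png

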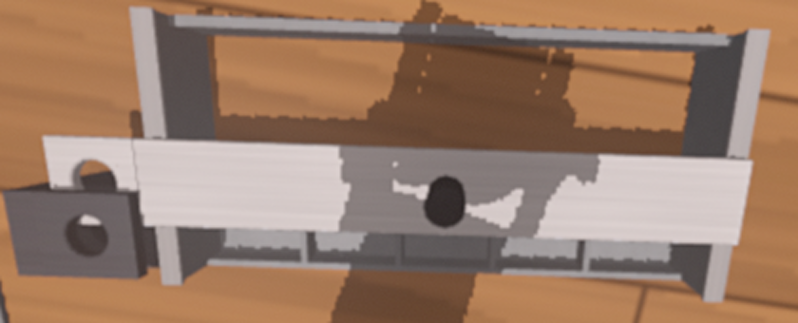

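>>> servo_tool(increments=[[1,0.43,0,-1,-0.45],[1,0.43,0,-2,-0.45],[1,0.43,0,-3,-0.45],[1,0.43,0,-3.95,-0.45],[1,0.43,0,-3.95,-0.45],[0,0.43,0,-3.95,-0.45],[0,0.43,0,-3.95,-0.45],[0,0.43,0,-3.95,-0.45],[0,0.43,0,-3.95,-0.45],[0,0.43,0,-3.95,-0.45]], grip_force=30)

```text
time: 8.1
eef_pos: [0.6252, -0.0008, 0.0987]
tcp_rot: [0.999, 0.053, 0.002, -0.009]
contact_force: [-5.3, 36.1, 16.7]
opening: 0.299
```

>>> servo_tool(increments=[[0,0,0.05,0,0],[0,0,0.1,0,0],[0,0,0.1,0,0],[0,0,0.1,0,0],[0,0,0.1,0,0],[0,0,0.1,0,0],[0,0,0.1,0,0],[0,0,0.1,0,0],[0,0,0.1,0,0],[0,0,0.1,0,0]], grip_force=30)

```text
time: 8.93
eef_pos: [0.625, 0.0018, 0.0993]
tcp_rot: [0.999, 0.053, 0.002, -0.007]
contact_force: [-1.8, -4.4, -3.1]
opening: 0.249
```

>>> servo_tool(increments=[[0,0.2,0.02,0,0],[0,0.4,0.05,0,0],[0,0.6,0.07,0,0],[0,0.8,0.09,0,0],[0,1.0,0.12,0,0],[0,1.15,0.135,0,0],[0,1.25,0.145,0,0],[0,1.35,0.16,0,0],[0,1.35,0.16,0,0],[0,1.35,0.16,0,0]])

```text
time: 9.77
eef_pos: [0.68, 0.0083, 0.0993]
tcp_rot: [0.999, 0.053, 0.004, -0.007]
contact_force: [0.8, -1.6, -5.6]
opening: 0.249
```

>>> servo_tool(increments=[[0,0.05,0.005,0,0],[0,0.1,0.01,0,0],[0,0.15,0.015,0,0],[0,0.2,0.02,0,0],[0,0.2,0.02,0,0],[0,0.2,0.02,0,0],[0,0.2,0.02,0,0],[0,0.2,0.02,0,0],[0,0.2,0.02,0,0],[0,0.2,0.02,0,0]])

```text
time: 10.6
eef_pos: [0.6804, 0.0083, 0.0991]
tcp_rot: [0.998, 0.054, -0.008, -0.007]
contact_force: [-24.8, -3.5, 9.9]
opening: 0.25
```

Keeper is on its open stop (-25 N at x=0.680), which puts the rack origin at about (0.595, -0.002) with a yaw of 6.7°. I'll release, rise and turn.

>>> servo_tool(increments=[[0.8,-0.1,0,0,0],[0.8,-0.1,0,0,0],[0.8,-0.1,0,0,0],[0.8,-0.1,0,1,0],[0.8,-0.1,0,2,0],[0.8,-1,0,3.5,1],[0.8,-2,-0.2,3.5,3],[0.8,-3,-0.3,3.5,5],[0.8,-4,-0.4,3.5,6.5],[0.8,-5,-0.5,3.5,8]])

```text
time: 11.43
eef_pos: [0.4935, -0.0104, 0.2414]
tcp_rot: [0.939, 0.344, -0.007, -0.003]
contact_force: [-0.5, -0.1, -0.1]
opening: 0.801
```

>>> servo_tool(increments=[[0.8,0,0,0.2,1.5],[0.8,0,0,0.2,3],[0.8,0,0,0.2,4],[0.8,0,0,0.2,5],[0.8,0,0,0.2,6],[0.8,0,0,0.2,7],[0.8,0,0,0.2,8],[0.8,0,0,0.2,9],[0.8,0,0,0.2,10],[0.8,0,0,0.2,10]])

```text
time: 12.27
eef_pos: [0.4948, -0.0103, 0.2508]
tcp_rot: [0.705, 0.709, -0.006, 0.001]
contact_force: [-0.0, 1.4, -0.4]
opening: 0.799
```

```bash
python3 - <<'E'
from m import *
np.set_printoptions(precision=4,suppress=True)
s=ctrl.get_state();print(s["time"],s["eef_pos"],s["tcp_rot"],s["contact_force"],s["qpos"])
p=ctrl.read_camera("wrist");save(p,"w3.png")
for d in ctrl.landmark_of(p,"union"): print(round(d["conf"],2),d["centre"],atz(p,d["centre"],0))
for d in ctrl.masks_of(p,"union"): print(round(d["conf"],2),d["extent"])
E
```

```text
12.2667 [ 0.4948 -0.0103  0.2508] [ 0.7048  0.7094 -0.0059  0.0014] [-0.0415  1.3508 -0.4287] [-0.2202 -0.1313  1.9848 -0.0119  1.2921 -0.2233]
0.96 [76.9, 264.4] [0.4225 0.1124 0.    ]
0.88 [182.0, 282.2] [ 0.441  -0.0237  0.    ]
0.84 [276.0, 271.2] [ 0.4194 -0.1727  0.    ]
0.69 [232.3, 42.4, 284.4, 99.3]
0.61 [245.8, 262.0, 283.9, 316.3]
```

View pics/w3.png

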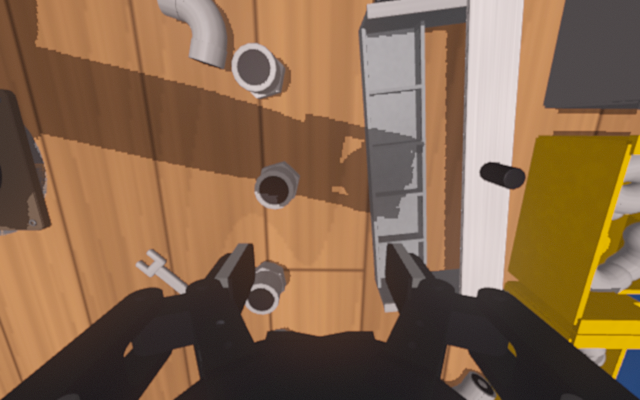

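The view shows the three near unions with bores at (257,68), (273,185) and (263,297), the rack with its pockets clear, and the keeper fully open. I'll check the rack frame with an overlay and measure the bores.

```bash
cat > rk.py <<'E'
from h import *
YAW=np.radians(6.7);O=np.array([.5951,-.0019])
def R(x,y,z=0,O=O,yaw=YAW):
    c,s=np.cos(yaw),np.sin(yaw);return np.array([O[0]+c*x-s*y,O[1]+s*x+c*y,z])
def overlay(p,name,crop=None,s=2,**k):
    f=cv2.resize(p["frame"][:,:,::-1],None,fx=s,fy=s,interpolation=cv2.INTER_CUBIC)
    def L(a,b,col):
        a=proj(p,R(*a,**k));b=proj(p,R(*b,**k));cv2.line(f,(int(s*a[1]),int(s*a[0])),(int(s*b[1]),int(s*b[0])),col,1)
    for y in (-.132,-.066,0,.066,.132):
        q=[(-.031,y-.031,.03),(.031,y-.031,.03),(.031,y+.031,.03),(-.031,y+.031,.03)]
        for i in range(4):L(q[i],q[(i+1)%4],(0,0,255))
    for y in (-.173,.173):
        q=[(-.035,y,.073),(.125,y,.073)];L(*q,(0,255,0))
    if crop:f=f[s*crop[1]:s*crop[3],s*crop[0]:s*crop[2]]
    cv2.imwrite("pics/"+name,f)
def bores(p,zt=.062,show=True):
    """dark bore blobs -> axis position at height zt"""
    g=cv2.cvtColor(p["frame"],cv2.COLOR_RGB2GRAY);o=[]
    for d in ctrl.masks_of(p,"union"):
        m=d["region"]; 
        e=cv2.morphologyEx(m.astype(np.uint8),cv2.MORPH_CLOSE,np.ones((9,9)))
        b=((g<75)&(e>0)).astype(np.uint8)
        n,l,st,c=cv2.connectedComponentsWithStats(b)
        if n<2: continue
        i=1+np.argmax(st[1:,4])
        pts=np.argwhere(l==i)[:,::-1].astype(np.float32)
        h=cv2.convexHull(pts)
        (cx,cy),ax,an=cv2.fitEllipse(h) if len(h)>=5 else ((0,0),0,0)
        mu=p["frame"][m].mean(0)
        o.append(atz(p,(cy,cx),zt)); print("bore",round(d["conf"],2),[round(cx),round(cy)],np.round(ax,1),st[i,4],"rgb",mu.astype(int),o[-1][:2].round(4))
    return o
E
python3 - <<'E'
from rk import *
p=ctrl.read_camera("wrist")
bores(p); overlay(p,"w4.png",(300,0,540,330),2)
E
```

```text
bore 0.85 [275, 190] [26.9 29.8] 639 rgb [97 83 80] [ 0.4394 -0.0197]
bore 0.76 [262, 300] [20.8 24.5] 408 rgb [112  99  96] [ 0.4161 -0.1712]
```

View pics/w4.png

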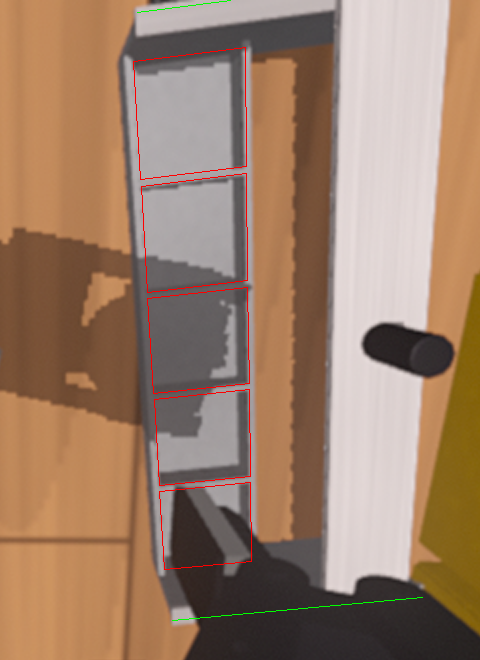

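>>> servo_tool(increments=[[0.85,-0.7,-0.14,0,1.3],[0.85,-1.36,-0.28,0,1.3],[0.85,-1.36,-0.28,0,1.3],[0.85,-1.36,-0.28,-1,1.3],[0.85,-1.36,-0.28,-2,1.3],[0.85,-1.36,-0.28,-3,1.3],[0.85,-1.36,-0.28,-3.5,1.3],[0.85,-1.36,-0.28,-3.5,1.3],[0.85,-1.36,-0.28,-3.5,1.3],[0.85,-1.36,-0.28,-3.5,1.3]], grip_force=60)

```text
time: 13.35
eef_pos: [0.4412, -0.0219, 0.1117]
tcp_rot: [0.665, 0.747, -0.006, 0.002]
contact_force: [0.4, 0.8, 0.7]
opening: 0.851
```

```bash
python3 - <<'E'
from rk import *
s=ctrl.get_state();print(s["eef_pos"],s["tcp_rot"])
p=ctrl.read_camera("wrist")
bores(p); save(p,"w5.png",(160,150,480,400),2)
for d in ctrl.landmark_of(p,"union"): print(d)
E
```

```text
[ 0.4411864  -0.02194488  0.1116929 ] [ 0.66469137  0.74709008 -0.00604896  0.00228333]
bore 0.95 [343, 5] [ 1.4 16.3] 17 rgb [137 127 127] [0.4392 0.1126]
bore 0.83 [316, 219] [46.5 49.3] 1816 rgb [92 79 77] [ 0.439  -0.0198]
bore 0.56 [0, 0] 0 2 rgb [125 111 108] [0.2409 0.0926]
bore 0.26 [0, 0] 0 7 rgb [196 186 185] [0.2409 0.0926]
{'centre': [198.3, 321.2], 'conf': 0.74}
{'centre': [33.8, 319.3], 'conf': 0.65}
{'centre': [331.5, 279.1], 'conf': 0.56}
```

View pics/w5.png

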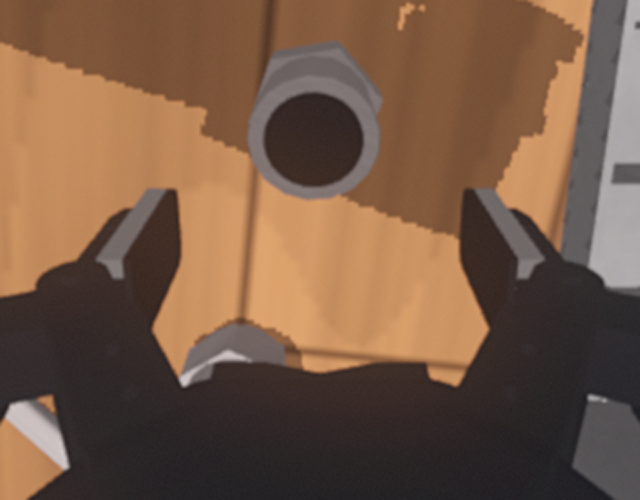

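Bore measurements agree from two heights, (0.439, -0.020).

>>> servo_tool(increments=[[0.85,-0.05,0.05,-0.9,0],[0.85,-0.05,0.05,-1.9,0],[0.85,-0.05,0.05,-1.9,0],[0.85,-0.05,0.05,-1.9,0],[0,-0.05,0.05,-1.9,0],[0,-0.05,0.05,-1.9,0],[0,-0.05,0.05,-1.9,0],[0,-0.05,0.05,-1.9,0],[0,-0.05,0.05,-1.9,0],[0,-0.05,0.05,-1.9,0]], grip_force=60)

```text
time: 14.33
eef_pos: [0.4414, -0.0207, 0.0395]
tcp_rot: [0.664, 0.747, -0.005, 0.005]
contact_force: [-2.9, -1.1, 6.2]
opening: 0.544
```

>>> servo_tool(increments=[[0,0,0,0,0],[0,0,0,0,0],[0,0,0,1,0],[0,0,0,2,0],[0,0,0,3,0],[0,0,0,3,0],[0,0,0,3,0],[0,0,0,3,0],[0,0,0,3,0],[0,0,0,3,0]])

```text
time: 15.17
eef_pos: [0.4396, -0.0202, 0.1568]
tcp_rot: [0.665, 0.747, -0.006, 0.003]
contact_force: [1.0, -0.1, -4.5]
opening: 0.537
```

>>> servo_tool(increments=[[0,1,0.5,0,0],[0,2,1.1,0,0],[0,3,1.7,0,0],[0,3.7,2.1,0,0],[0,3.7,2.1,-0.5,0],[0,3.7,2.1,-1.2,0],[0,3.7,2.1,-1.9,0],[0,3.7,2.1,-1.9,0],[0,3.7,2.1,-1.9,0],[0,3.7,2.1,-1.9,0]])

```text
time: 16.0
eef_pos: [0.5879, 0.0637, 0.081]
tcp_rot: [0.665, 0.747, -0.006, 0.003]
contact_force: [0.6, 0.7, -3.7]
opening: 0.54
```

```bash
python3 - <<'E'
from rk import *
s=ctrl.get_state();print(s["eef_pos"],s["tcp_rot"],s["contact_force"],R(0,.066))
p=ctrl.read_camera("wrist")
overlay(p,"w6.png",(160,50,520,350),2)
for d in ctrl.masks_of(p,"union"): print(d["conf"],d["extent"])
E
```

```text
[0.58787842 0.06369283 0.08102127] [ 0.66455839  0.74720682 -0.00601135  0.00282233] [ 0.62810583  0.69411816 -3.70353846] [0.58739973 0.06364926 0.        ]
0.7 [271.6, 191.9, 364.0, 317.1]
0.66 [1.9, 74.3, 142.9, 164.3]
```

View pics/w6.png

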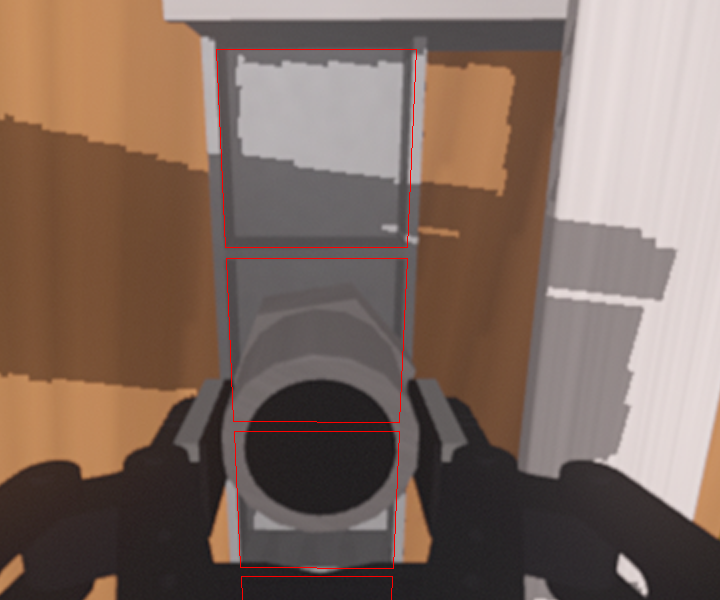

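The overlay matches the pocket walls to under 1 mm. I'll lower.

>>> servo_tool(increments=[[0,0,0,-0.2,0],[0,0,0,-0.4,0],[0,0,0,-0.6,0],[0,0,0,-0.75,0],[0,0,0,-0.88,0],[0,0,0,-0.92,0],[0,0,0,-0.92,0],[0,0,0,-0.92,0],[0,0,0,-0.92,0],[0,0,0,-0.92,0]])

```text
time: 16.93
eef_pos: [0.5893, 0.0635, 0.0463]
tcp_rot: [0.665, 0.747, -0.005, 0.005]
contact_force: [1.0, 0.0, -5.3]
opening: 0.537
```

>>> servo_tool(increments=[[0.72,0,0,0,0],[0.72,0,0,0,0],[0.72,0,0,0,0],[0.72,0,0,1,0],[0.72,0,0,2,0],[0.8,-1,-0.6,2.5,0],[0.85,-2,-1.6,2.5,0],[0.85,-3,-2.6,2.5,0],[0.85,-3.6,-3.6,2.5,0],[0.85,-4.2,-4.5,2.5,0]])

```text
time: 17.77
eef_pos: [0.4459, -0.0816, 0.1473]
tcp_rot: [0.664, 0.748, -0.004, 0.006]
contact_force: [0.5, -1.3, 0.1]
opening: 0.849
```

```bash
python3 - <<'E'
from rk import *
s=ctrl.get_state();print(s["time"],s["eef_pos"],s["tcp_rot"],s["contact_force"])
T=ctrl.read_camera("top")
bores(T)
for d in ctrl.landmark_of(T,"union"): print(round(d["conf"],2),d["centre"],atz(T,d["centre"],0)[:2].round(3))
E
```

```text
17.7667 [ 0.44592786 -0.08159659  0.14732174] [ 0.66396528  0.74772796 -0.00426072  0.00590376] [ 0.48705667 -1.26516052  0.08308759]
bore 0.81 [295, 172] [8.9 8.9] 69 rgb [122 116 111] [0.5901 0.0638]
bore 0.78 [417, 226] [8.8 9.5] 72 rgb [122 112 105] [ 0.4297 -0.2947]
bore 0.75 [434, 176] [ 9.5 10.2] 80 rgb [113 102  95] [ 0.5768 -0.3454]
bore 0.67 [462, 202] [11.1 11.5] 107 rgb [62 67 99] [ 0.4999 -0.4256]
bore 0.58 [278, 229] [8.7 9. ] 68 rgb [129 119 111] [0.4223 0.1135]
bore 0.57 [246, 178] [6.8 7.8] 43 rgb [175 168 162] [0.5722 0.209 ]
bore 0.55 [377, 232] [5.6 9.5] 38 rgb [119 111 105] [ 0.4133 -0.1767]
0.81 [204.7, 455.4] [ 0.495 -0.425]
0.8 [230.0, 277.9] [0.418 0.121]
0.73 [230.0, 410.2] [ 0.418 -0.285]
0.63 [171.7, 297.9] [0.598 0.06 ]
0.5 [179.0, 427.8] [ 0.575 -0.341]
0.45 [231.7, 372.5] [ 0.412 -0.17 ]
```

>>> servo_tool(increments=[[0.85,-0.3,-0.9,0,0],[0.85,-0.6,-1.7,0,0],[0.85,-0.75,-2.24,0,0],[0.85,-0.75,-2.24,-0.6,0],[0.85,-0.75,-2.24,-0.9,0],[0.85,-0.75,-2.24,-0.9,0],[0.85,-0.75,-2.24,-0.9,0],[0.85,-0.75,-2.24,-0.9,0],[0.85,-0.75,-2.24,-0.9,0],[0.85,-0.75,-2.24,-0.9,0]])

```text
time: 18.75
eef_pos: [0.4171, -0.1726, 0.1123]
tcp_rot: [0.666, 0.746, -0.004, 0.007]
contact_force: [0.5, 0.4, -0.5]
opening: 0.852
```

```bash
cat > b.py <<'E'
from rk import *
s=ctrl.get_state();e=s["eef_pos"];print(s["time"],e,s["contact_force"])
for i in range(2):
    p=ctrl.read_camera("wrist")
    o=bores(p)
    o=[x for x in o if np.hypot(*(x-e)[:2])<.05]
    for x in o: print("shift units",((x-e)[:2]/.04).round(3),"dz to .039",round((.039-e[2])/.04,2))
E
python3 b.py
```

```text
18.75 [ 0.4171058  -0.172589    0.11230605] [ 0.45778318  0.37093702 -0.52107976]
bore 0.89 [477, 403] [ 4.4 25.3] 26 rgb [109 101 101] [ 0.5759 -0.3268]
bore 0.84 [317, 220] [46.6 49.2] 1812 rgb [90 77 74] [ 0.4159 -0.1709]
bore 0.67 [0, 0] 0 2 rgb [118 105 102] [ 0.2194 -0.0578]
shift units [-0.031  0.043] dz to .039 -1.83
bore 0.98 [318, 220] [46.6 49.3] 1823 rgb [91 78 74] [ 0.4159 -0.1709]
bore 0.75 [0, 0] 0 10 rgb [117 105 102] [ 0.2192 -0.0577]
bore 0.63 [439, 386] [ 6.9 61.6] 27 rgb [107  99  99] [ 0.5369 -0.3101]
shift units [-0.031  0.043] dz to .039 -1.83
```

>>> servo_tool(increments=[[0.85,-0.03,0.04,-0.9,0],[0.85,-0.03,0.04,-1.9,0],[0.85,-0.03,0.04,-1.9,0],[0.85,-0.03,0.04,-1.9,0],[0,-0.03,0.04,-1.9,0],[0,-0.03,0.04,-1.9,0],[0,-0.03,0.04,-1.9,0],[0,-0.03,0.04,-1.9,0],[0,-0.03,0.04,-1.9,0],[0,-0.03,0.04,-1.9,0]])

```text
time: 19.78
eef_pos: [0.4173, -0.1725, 0.0388]
tcp_rot: [0.666, 0.746, -0.004, 0.009]
contact_force: [-1.3, 0.3, 6.7]
opening: 0.54
```

>>> servo_tool(increments=[[0,0,0,0,0],[0,0,0,0.9,0],[0,0,0,1.8,0],[0,0.4,0.4,2.6,0],[0,1.1,1.0,2.6,0],[0,1.8,1.7,2.6,0],[0,2.5,2.4,2.6,0],[0,3.2,3.1,2.6,0],[0,3.9,3.7,2.6,0],[0,4.4,4.2,2.6,0]])

```text
time: 20.62
eef_pos: [0.5947, -0.0022, 0.1427]
tcp_rot: [0.666, 0.746, -0.004, 0.009]
contact_force: [-0.4, -0.7, -3.7]
opening: 0.537
```

>>> servo_tool(increments=[[0,0.01,-0.03,-0.6,0],[0,0.01,-0.03,-1.2,0],[0,0.01,-0.03,-1.6,0],[0,0.01,-0.03,-1.7,0],[0,0.01,-0.03,-1.9,0],[0,0.01,-0.03,-2.1,0],[0,0.01,-0.03,-2.3,0],[0,0.01,-0.03,-2.44,0],[0,0.01,-0.03,-2.44,0],[0,0.01,-0.03,-2.44,0]])

```text
time: 21.45
eef_pos: [0.5954, -0.0036, 0.0454]
tcp_rot: [0.666, 0.746, -0.003, 0.01]
contact_force: [-0.1, -0.1, -3.3]
opening: 0.537
```

>>> servo_tool(increments=[[0.72,0,0,0,0],[0.72,0,0,0,0],[0.72,0,0,0,0],[0.72,0,0,1,0],[0.72,0,0,2,0],[0.8,-0.7,-0.6,2.5,0],[0.85,-1.4,-1.4,2.5,0],[0.85,-2,-2.2,2.5,0],[0.85,-2.5,-3.1,2.5,0],[0.85,-2.8,-3.9,2.5,0]])

```text
time: 22.28
eef_pos: [0.4819, -0.1608, 0.1464]
tcp_rot: [0.666, 0.746, -0.003, 0.01]
contact_force: [-0.0, -0.1, 0.5]
opening: 0.847
```

>>> servo_tool(increments=[[0.85,-0.3,-0.9,0,0],[0.85,-0.7,-1.7,0,0],[0.85,-1.1,-2.6,0,0],[0.85,-1.35,-3.4,0,0],[0.85,-1.35,-3.4,-0.5,0],[0.85,-1.35,-3.4,-0.9,0],[0.85,-1.35,-3.4,-0.9,0],[0.85,-1.35,-3.4,-0.9,0],[0.85,-1.35,-3.4,-0.9,0],[0.85,-1.35,-3.4,-0.9,0]])

```text
time: 23.12
eef_pos: [0.4288, -0.2971, 0.112]
tcp_rot: [0.665, 0.746, -0.003, 0.012]
contact_force: [0.5, -0.1, -0.6]
opening: 0.851
```

```bash
python3 b.py; python3 -c "
from h import *
print(ctrl.get_state()['qpos'])"
```

```text
23.1167 [ 0.42882759 -0.29709804  0.11198567] [ 0.45199705 -0.08089089 -0.59749822]
bore 0.88 [500, 293] [28.9 43.2] 457 rgb [120 109 108] [ 0.5768 -0.3403]
bore 0.87 [321, 216] [46.9 49.6] 1844 rgb [90 76 72] [ 0.4302 -0.2926]
bore 0.56 [373, 323] [41.8 51.4] 1258 rgb [ 54  61 112] [ 0.4828 -0.3779]
bore 0.38 [587, 77] [ 24.3 108.4] 759 rgb [129 124 125] [ 0.5842 -0.1835]
shift units [0.035 0.112] dz to .039 -1.82
bore 0.93 [373, 324] [44.  51.5] 1241 rgb [ 55  62 111] [ 0.4825 -0.3788]
bore 0.59 [500, 297] [34.3 45.5] 425 rgb [120 110 110] [ 0.5768 -0.3431]
bore 0.57 [321, 216] [46.9 49.7] 1843 rgb [89 76 72] [ 0.4302 -0.2926]
shift units [0.035 0.111] dz to .039 -1.82
[-0.79821239  0.07194369  2.05894555 -0.00632612  0.98789122 -0.90906144]
```

>>> servo_tool(increments=[[0.85,0.04,0.11,-0.9,0],[0.85,0.04,0.11,-1.9,0],[0.85,0.04,0.11,-1.9,0],[0.85,0.04,0.11,-1.9,0],[0,0.04,0.11,-1.9,0],[0,0.04,0.11,-1.9,0],[0,0.04,0.11,-1.9,0],[0,0.04,0.11,-1.9,0],[0,0.04,0.11,-1.9,0],[0,0.04,0.11,-1.9,0]])

```text
time: 24.15
eef_pos: [0.4318, -0.2944, 0.0388]
tcp_rot: [0.665, 0.746, -0.004, 0.014]
contact_force: [-0.8, 0.6, 6.7]
opening: 0.54
```

>>> servo_tool(increments=[[0,0,0,0.5,0],[0,0,0,1.4,0],[0,0.4,0.5,2.3,0],[0,1.0,1.3,2.8,0],[0,1.6,2.1,2.8,0],[0,2.2,2.9,2.8,0],[0,2.8,3.7,2.8,0],[0,3.4,4.5,2.8,0],[0,4.0,5.2,2.8,0],[0,4.31,5.6,2.8,0]])

```text
time: 24.98
eef_pos: [0.6057, -0.0668, 0.151]
tcp_rot: [0.665, 0.747, -0.003, 0.014]
contact_force: [-0.6, -1.1, -3.8]
opening: 0.54
```

>>> servo_tool(increments=[[0,-0.07,-0.06,-0.6,0],[0,-0.07,-0.06,-1.2,0],[0,-0.07,-0.06,-1.7,0],[0,-0.07,-0.06,-1.9,0],[0,-0.07,-0.06,-2.1,0],[0,-0.07,-0.06,-2.3,0],[0,-0.07,-0.06,-2.5,0],[0,-0.07,-0.06,-2.65,0],[0,-0.07,-0.06,-2.65,0],[0,-0.07,-0.06,-2.65,0]])

```text
time: 25.82
eef_pos: [0.6033, -0.0695, 0.0455]
tcp_rot: [0.665, 0.747, -0.003, 0.015]
contact_force: [-1.3, 0.3, -4.1]
opening: 0.539
```

>>> servo_tool(increments=[[0.72,0,0,0,0],[0.72,0,0,0,0],[0.72,0,0,0,0],[0.72,0,0,1,0],[0.72,0,0,2,0],[0.8,-0.2,-0.6,2.5,0],[0.85,-0.3,-1.5,2.5,0],[0.85,-0.4,-2.5,2.5,0],[0.85,-0.5,-3.5,2.5,0],[0.85,-0.6,-4.4,2.5,0]])

```text
time: 26.65
eef_pos: [0.5795, -0.2477, 0.147]
tcp_rot: [0.665, 0.747, -0.002, 0.016]
contact_force: [1.1, 0.2, 0.1]
opening: 0.851
```

>>> servo_tool(increments=[[0.85,0,-0.9,0,0],[0.85,0,-1.7,0,0],[0.85,-0.1,-2.4,0,0],[0.85,-0.1,-2.5,-0.3,0],[0.85,-0.1,-2.5,-0.6,0],[0.85,-0.1,-2.5,-0.9,0],[0.85,-0.1,-2.5,-0.9,0],[0.85,-0.1,-2.5,-0.9,0],[0.85,-0.1,-2.5,-0.9,0],[0.85,-0.1,-2.5,-0.9,0]])

```text
time: 27.48
eef_pos: [0.5762, -0.347, 0.1118]
tcp_rot: [0.664, 0.748, -0.002, 0.017]
contact_force: [0.0, 0.2, 0.6]
opening: 0.849
```

```bash
python3 b.py
```

```text
27.4833 [ 0.57620552 -0.34695315  0.11180875] [0.04084558 0.23214261 0.60227202]
bore 0.84 [218, 250] [ 8.  29.5] 158 rgb [ 69  71 122] [ 0.5064 -0.3769]
bore 0.68 [320, 218] [46.8 49.7] 1841 rgb [88 75 72] [ 0.5776 -0.3438]
shift units [0.034 0.079] dz to .039 -1.82
bore 0.67 [249, 272] [12.1 52.3] 194 rgb [ 73  71 116] [ 0.5297 -0.3932]
bore 0.66 [320, 217] [46.7 49.6] 1838 rgb [86 74 71] [ 0.5776 -0.3438]
shift units [0.034 0.079] dz to .039 -1.82
```

>>> servo_tool(increments=[[0.85,0.03,0.08,-0.9,0],[0.85,0.03,0.08,-1.9,0],[0.85,0.03,0.08,-1.9,0],[0.85,0.03,0.08,-1.9,0],[0,0.03,0.08,-1.9,0],[0,0.03,0.08,-1.9,0],[0,0.03,0.08,-1.9,0],[0,0.03,0.08,-1.9,0],[0,0.03,0.08,-1.9,0],[0,0.03,0.08,-1.9,0]])

```text
time: 28.52
eef_pos: [0.5791, -0.3462, 0.0399]
tcp_rot: [0.664, 0.747, -0.002, 0.02]
contact_force: [0.2, -0.3, 6.1]
opening: 0.539
```

>>> servo_tool(increments=[[0,0,0,0.5,0],[0,0,0,1.4,0],[0,0,0,2.3,0],[0,0.1,0.5,3.0,0],[0,0.2,1.3,3.0,0],[0,0.4,2.2,3.0,0],[0,0.6,3.1,3.0,0],[0,0.7,4.0,3.0,0],[0,0.8,4.8,3.0,0],[0,0.82,5.25,3.0,0]])

```text
time: 29.35
eef_pos: [0.6111, -0.132, 0.159]
tcp_rot: [0.663, 0.748, -0.002, 0.018]
contact_force: [-0.2, -1.4, -4.9]
opening: 0.537
```

>>> servo_tool(increments=[[0,-0.02,-0.08,-0.7,0],[0,-0.02,-0.08,-1.4,0],[0,-0.02,-0.08,-1.9,0],[0,-0.02,-0.08,-2.1,0],[0,-0.02,-0.08,-2.3,0],[0,-0.02,-0.08,-2.5,0],[0,-0.02,-0.08,-2.7,0],[0,-0.02,-0.08,-2.83,0],[0,-0.02,-0.08,-2.83,0],[0,-0.02,-0.08,-2.83,0]])

```text
time: 30.18
eef_pos: [0.6109, -0.1356, 0.0464]
tcp_rot: [0.664, 0.748, -0.002, 0.019]
contact_force: [0.1, 0.2, -4.0]
opening: 0.541
```

>>> servo_tool(increments=[[0.72,0,0,0,0],[0.72,0,0,0,0],[0.72,0,0,0,0],[0.72,0,0,1,0],[0.72,0,0,2,0],[0.8,-0.7,0.4,2.5,0],[0.85,-1.4,1.1,2.5,0],[0.85,-2.1,1.8,2.5,0],[0.85,-2.8,2.5,2.5,0],[0.85,-3.4,3.3,2.5,0]])

```text
time: 31.02
eef_pos: [0.4738, -0.003, 0.1474]
tcp_rot: [0.664, 0.747, -0.001, 0.02]
contact_force: [0.7, 0.6, -0.5]
opening: 0.848
```

>>> servo_tool(increments=[[0.85,-0.6,0.8,0,0],[0.85,-0.9,1.6,0,0],[0.85,-1.2,2.4,0,0],[0.85,-1.3,2.9,0,0],[0.85,-1.3,2.9,-0.3,0],[0.85,-1.3,2.9,-0.9,0],[0.85,-1.3,2.9,-0.9,0],[0.85,-1.3,2.9,-0.9,0],[0.85,-1.3,2.9,-0.9,0],[0.85,-1.3,2.9,-0.9,0]])

```text
time: 31.85
eef_pos: [0.4229, 0.1128, 0.1129]
tcp_rot: [0.664, 0.747, -0.0, 0.021]
contact_force: [0.5, 0.6, 0.5]
opening: 0.855
```

```bash
python3 b.py
```

```text
31.85 [0.42290375 0.11275789 0.11289809] [0.51042049 0.63082632 0.54988439]
bore 0.87 [523, 301] [33.4 43.7] 527 rgb [123 115 115] [0.5955 0.062 ]
bore 0.84 [317, 218] [46.1 49. ] 1792 rgb [92 80 77] [0.4227 0.1145]
bore 0.81 [487, 377] [ 4.9 18.1] 64 rgb [139 131 132] [ 0.59   -0.0176]
bore 0.68 [0, 0] 0 12 rgb [114 107 107] [0.2317 0.2246]
shift units [-0.005  0.044] dz to .039 -1.85
bore 0.96 [317, 219] [46.1 49. ] 1795 rgb [91 80 77] [0.4227 0.1145]
bore 0.95 [523, 301] [33.2 43.1] 537 rgb [123 115 115] [0.5957 0.0623]
bore 0.73 [489, 376] [ 8.6 18.4] 72 rgb [137 129 130] [ 0.5909 -0.0164]
bore 0.58 [0, 0] 0 17 rgb [115 108 108] [0.2317 0.2246]
shift units [-0.006  0.043] dz to .039 -1.85
```

>>> servo_tool(increments=[[0.85,0,0.04,-0.9,0],[0.85,0,0.04,-1.9,0],[0.85,0,0.04,-1.9,0],[0.85,0,0.04,-1.9,0],[0,0,0.04,-1.9,0],[0,0,0.04,-1.9,0],[0,0,0.04,-1.9,0],[0,0,0.04,-1.9,0],[0,0,0.04,-1.9,0],[0,0,0.04,-1.9,0]])

```text
time: 32.88
eef_pos: [0.4247, 0.1145, 0.0395]
tcp_rot: [0.664, 0.747, 0.001, 0.023]
contact_force: [-1.8, 0.1, 6.8]
opening: 0.542
```

>>> servo_tool(increments=[[0,0,0,0.5,0],[0,0,0,1.4,0],[0,0,0,2.3,0],[0,0.5,0.1,2.5,0],[0,1.2,0.1,2.5,0],[0,2.0,0.2,2.5,0],[0,2.8,0.3,2.5,0],[0,3.5,0.37,2.5,0],[0,3.9,0.37,2.5,0],[0,3.9,0.37,2.5,0]])

```text
time: 33.72
eef_pos: [0.584, 0.1291, 0.1411]
tcp_rot: [0.664, 0.747, 0.003, 0.024]
contact_force: [-0.4, -0.4, -2.4]
opening: 0.539
```

>>> servo_tool(increments=[[0,-0.1,0,-0.5,0],[0,-0.1,0,-1.0,0],[0,-0.1,0,-1.5,0],[0,-0.1,0,-1.7,0],[0,-0.1,0,-1.9,0],[0,-0.1,0,-2.1,0],[0,-0.1,0,-2.3,0],[0,-0.1,0,-2.41,0],[0,-0.1,0,-2.41,0],[0,-0.1,0,-2.41,0]])

```text
time: 34.55
eef_pos: [0.5807, 0.1292, 0.0457]
tcp_rot: [0.664, 0.747, 0.003, 0.025]
contact_force: [-1.3, 1.3, 0.6]
opening: 0.543
```

>>> servo_tool(increments=[[0.72,0,0,0,0],[0.72,0,0,0,0],[0.72,0,0,0,0],[0.72,0,0,1,0],[0.72,0,0,2,0],[0.72,-0.7,-0.4,3,0],[0.72,-1.5,-1,4,-1],[0.72,-2.2,-1.5,4,-2],[0.72,-2.5,-2.0,4,-3.3],[0.72,-2.5,-2.5,4,-4.5]])

```text
time: 35.38
eef_pos: [0.4786, 0.0284, 0.2079]
tcp_rot: [0.799, 0.601, -0.001, 0.026]
contact_force: [1.0, 0.1, -0.6]
opening: 0.722
```

```bash
python3 - <<'E'
from m import *
from rk import *
np.set_printoptions(precision=4,suppress=True)
s=ctrl.get_state();print(s["time"],s["eef_pos"],s["tcp_rot"],s["qpos"])
T=ctrl.read_camera("top");S=ctrl.read_camera("scene")
bores(T,.068)
for i,y in enumerate((-.132,-.066,0,.066,.132)): print("pocket",R(0,y)[:2])
bores(S,.068)
save(S,"s2.png",(150,130,550,330),2)
E
```

```text
35.3833 [0.4786 0.0284 0.2079] [ 0.7987  0.6012 -0.0008  0.0261] [-0.1323 -0.1506  2.0824 -0.0417  1.1746  0.1634]
bore 0.81 [462, 202] [11.1 11.5] 107 rgb [ 66  69 100] [ 0.4997 -0.4237]
bore 0.77 [340, 167] [8.6 9.3] 69 rgb [122 115 110] [ 0.6036 -0.0694]
bore 0.72 [273, 175] [8.9 8.9] 69 rgb [118 112 107] [0.5807 0.1281]
bore 0.69 [362, 165] [9.2 9.5] 76 rgb [118 111 106] [ 0.6104 -0.1351]
bore 0.68 [295, 173] [ 9.  10.7] 81 rgb [102  97  93] [0.5874 0.064 ]
bore 0.57 [318, 170] [9.  9.8] 74 rgb [111 105 101] [ 0.5948 -0.0031]
pocket [ 0.6105 -0.133 ]
pocket [ 0.6028 -0.0674]
pocket [ 0.5951 -0.0019]
pocket [0.5874 0.0636]
pocket [0.5797 0.1292]
bore 0.88 [271, 231] [11.2 13.5] 124 rgb [110 101  95] [ 0.6098 -0.1361]
bore 0.77 [300, 234] [11.5 13.2] 125 rgb [109 101  94] [ 0.6025 -0.0707]
bore 0.73 [359, 239] [12.6 13.9] 144 rgb [103  96  91] [0.5877 0.0622]
bore 0.66 [387, 242] [11.6 13.6] 131 rgb [108 100  95] [0.5804 0.1261]
bore 0.63 [176, 181] [19.3 21.5] 243 rgb [43 53 90] [ 0.527  -0.4017]
bore 0.58 [329, 236] [12.3 13.2] 127 rgb [107  99  94] [ 0.5941 -0.0046]
```

View pics/s2.png

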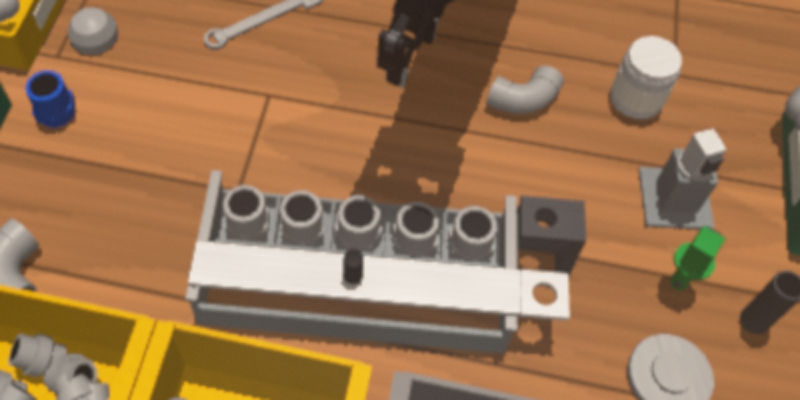

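All five grey unions stand in their pockets in both views, within about 3 mm of pocket centre. The blue one is untouched and the keeper is open. Next I'll grip the knob again.

>>> servo_tool(increments=[[0.72,0.6,0,0,-1.4],[0.72,1.2,-0.1,0,-2.8],[0.72,1.8,-0.2,0,-4.2],[0.72,2.4,-0.3,0,-5.6],[0.72,3,-0.4,0,-7],[0.72,3.6,-0.5,0,-8.4],[0.72,4.2,-0.5,0,-9.8],[0.72,4.8,-0.5,0,-11.2],[0.72,5.03,-0.5,0,-12.6],[0.72,5.03,-0.5,0,-13.4]], grip_force=30)

```text
time: 36.42
eef_pos: [0.6845, 0.0103, 0.2045]
tcp_rot: [0.998, 0.062, -0.015, 0.02]
contact_force: [-0.5, 0.3, 0.0]
opening: 0.717
```

```bash
python3 - <<'E'
from rk import *
np.set_printoptions(precision=4,suppress=True)
s=ctrl.get_state();e=s["eef_pos"];print(s["time"],e,s["tcp_rot"],s["qpos"])
q=s["tcp_rot"];print("yaw",2*np.degrees(np.arctan2(q[1],q[0])))
p=ctrl.read_camera("wrist")
for d in ctrl.landmark_of(p,"keeper_knob"):
    x=atz(p,d["centre"],.127);print(d,x,(x-e)/.04)
E
```

```text
36.4167 [0.6845 0.0103 0.2045] [ 0.9978  0.0618 -0.0151  0.0199] [-0.1165  0.343   1.556  -0.0468  1.2656  1.3451]
yaw 7.090925682437866
{'centre': [214.2, 317.8], 'conf': 0.62} [0.6805 0.0086 0.127 ] [-0.1005 -0.0417 -1.9375]
```

>>> servo_tool(increments=[[0.72,-0.11,-0.06,-0.9,0],[0.72,-0.11,-0.06,-1.8,0],[0.72,-0.11,-0.06,-2.65,0],[0.72,-0.11,-0.06,-2.65,0],[0,-0.11,-0.06,-2.65,0],[0,-0.11,-0.06,-2.65,0],[0,-0.11,-0.06,-2.65,0],[0,-0.11,-0.06,-2.65,0],[0,-0.11,-0.06,-2.65,0],[0,-0.11,-0.06,-2.65,0]], grip_force=30)

```text
time: 37.35
eef_pos: [0.6809, 0.0076, 0.1025]
tcp_rot: [0.998, 0.064, -0.012, 0.02]
contact_force: [0.4, -0.9, 7.5]
opening: 0.249
```

>>> servo_tool(increments=[[0,-0.3,-0.035,0,0],[0,-0.6,-0.07,0,0],[0,-0.9,-0.105,0,0],[0,-1.2,-0.14,0,0],[0,-1.5,-0.176,0,0],[0,-1.75,-0.206,0,0],[0,-1.95,-0.23,0,0],[0,-2.1,-0.246,0,0],[0,-2.15,-0.25,0,0],[0,-2.15,-0.25,0,0]])

```text
time: 38.18
eef_pos: [0.5964, -0.0025, 0.1026]
tcp_rot: [0.998, 0.064, -0.009, 0.02]
contact_force: [6.1, -0.7, -6.9]
opening: 0.245
```

>>> servo_tool(increments=[[0,-0.05,-0.005,0,0],[0,-0.1,-0.01,0,0],[0,-0.15,-0.015,0,0],[0,-0.15,-0.015,0,0],[0,-0.15,-0.015,0,0],[0,-0.15,-0.015,0,0],[0,-0.15,-0.015,0,0],[0,-0.15,-0.015,0,0],[0,-0.15,-0.015,0,0],[0,-0.15,-0.015,0,0]])

```text
time: 39.02
eef_pos: [0.596, -0.0025, 0.103]
tcp_rot: [0.998, 0.064, -0.001, 0.02]
contact_force: [18.2, 0.2, -13.0]
opening: 0.242
```

Stop felt: 18 N in +x after 84.5 mm of travel. The tool has picked up about 0.04 rad of tilt, so I'll lean sideways on the knob to take some of it out before handling the pin.

>>> servo_tool(increments=[[0,0,-0.05,0,0],[0,0,-0.1,0,0],[0,0,-0.15,0,0],[0,0,-0.2,0,0],[0,0,-0.2,0,0],[0,0,-0.2,0,0],[0,0,-0.2,0,0],[0,0,-0.2,0,0],[0,0,-0.2,0,0],[0,0,-0.2,0,0]], grip_force=50)

```text
time: 39.85
eef_pos: [0.5961, -0.0026, 0.1029]
tcp_rot: [0.998, 0.062, 0.0, 0.013]
contact_force: [4.7, 20.0, -1.7]
opening: 0.235
```

>>> servo_tool(increments=[[0,0,-0.1,0,0],[0,0,-0.2,0,0],[0,0,-0.3,0,0],[0,0,-0.3,0,0],[0,0,-0.3,0,0],[0,0,-0.3,0,0],[0,0,-0.3,0,0],[0,0,-0.3,0,0],[0,0,-0.3,0,0],[0,0,-0.3,0,0]])

```text
time: 40.68
eef_pos: [0.5961, -0.0025, 0.1027]
tcp_rot: [0.998, 0.06, 0.001, 0.001]
contact_force: [5.7, 33.8, -0.9]
opening: 0.237
```

The tilt is gone. I'll release the knob and move over to look at the pin.

>>> servo_tool(increments=[[0.7,0,0,0,0],[0.7,0,0,0,0],[0.7,0,0,0,0],[0.7,0,0,0.9,0],[0.7,0,0,1.8,0],[0.7,-0.5,0.5,2.7,0],[0.7,-1,1.3,3.7,0],[0.7,-1.5,2.2,3.7,0],[0.7,-2,3,3.7,0],[0.7,-2.5,4,3.7,0]])

```text
time: 41.52
eef_pos: [0.5015, 0.1466, 0.2533]
tcp_rot: [0.998, 0.059, 0.003, 0.002]
contact_force: [1.1, 1.1, -1.1]
opening: 0.698
```

>>> servo_tool(increments=[[0.8,-0.5,1,0,0],[0.8,-1,1.9,0,0],[0.8,-1.5,2.8,0,0],[0.8,-2.0,3.7,0,0],[0.8,-2.2,4.5,0,0],[0.8,-2.2,5,0,0],[0.8,-2.2,5,0,0],[0.8,-2.2,5,0,0],[0.8,-2.2,5,0,0],[0.8,-2.2,5,0,0]])

```text
time: 42.35
eef_pos: [0.4142, 0.3452, 0.2533]
tcp_rot: [0.998, 0.058, 0.003, 0.002]
contact_force: [0.1, 0.1, -0.1]
opening: 0.8
```

```bash
python3 - <<'E'
from rk import *
np.set_printoptions(precision=4,suppress=True)
s=ctrl.get_state();e=s["eef_pos"];print(s["time"],e,s["tcp_rot"])
p=ctrl.read_camera("wrist");save(p,"w7.png",(120,0,520,300),2)
for q,z in (("pin",.08),("pin_button_face",.11),("pin_stand",0),("clevis_hole",.094),("keeper_knob",.127)):
    for d in ctrl.landmark_of(p,q): print(q,round(d["conf"],2),d["centre"],atz(p,d["centre"],z))
for d in ctrl.masks_of(p,"pin"): print(d["conf"],d["extent"])
E
```

```text
42.35 [0.4142 0.3452 0.2533] [0.9983 0.0576 0.0035 0.0022]
pin 0.98 [34.6, 314.8] [0.5675 0.3672 0.08  ]
pin 0.81 [147.4, 305.2] [0.4571 0.3655 0.08  ]
pin 0.54 [143.8, 309.2] [0.4614 0.3615 0.08  ]
pin 0.15 [46.6, 485.9] [0.5768 0.1957 0.08  ]
pin_button_face 0.82 [129.6, 297.2] [0.4755 0.3738 0.11  ]
pin_button_face 0.72 [47.9, 299.9] [0.5471 0.3782 0.11  ]
pin_stand 0.56 [142.1, 308.0] [0.4584 0.3653 0.    ]
clevis_hole 0.88 [47.3, 488.9] [0.5724 0.1997 0.094 ]
0.87 [292.3, 1.1, 332.2, 59.0]
0.7 [286.9, 126.9, 326.8, 172.5]
```

View pics/w7.png

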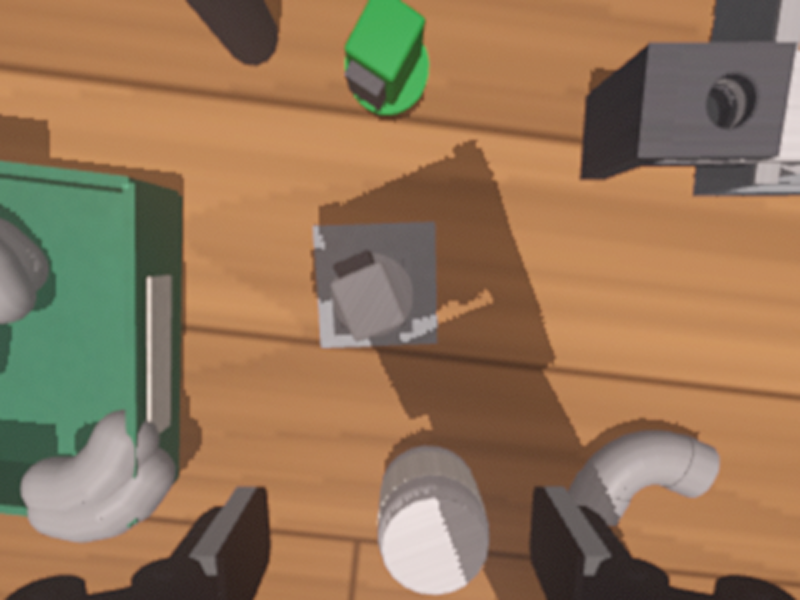

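```bash
python3 - <<'E'
from rk import *
np.set_printoptions(precision=4,suppress=True)
p=ctrl.read_camera("wrist")
c=lambda x,y,z:atz(p,(y/2,x/2+120),z)
q=[c(*a,.132) for a in ((333,289),(387,268),(406,318),(360,341))]
q=np.array(q);print(q.mean(0))
ang=lambda d:np.degrees(np.arctan2(d[1],d[0]))
for a,b in ((3,0),(2,1)): print("x dir",ang(q[b]-q[a]),np.linalg.norm(q[b]-q[a]))
for a,b in ((1,0),(2,3)): print("y dir",ang(q[b]-q[a]),np.linalg.norm(q[b]-q[a]))
bt=c(355,263,.124);print("button",bt,ang(bt-q.mean(0)))
T=ctrl.read_camera("top")
for z in (.06,.09,.12): print("jar",z,"wrist",c(432,545,z)[:2],"top",atz(T,(266.5,209),z)[:2])
# flange circle from wrist crop
print("flange",c(372,298,.085))
print("stand foot corners",[c(*a,.0)[:2] for a in ((314,227),(436,223),(437,345),(322,347))])
save(T,"t3.png",(160,190,260,290),6)
E
```

```text
[0.4564 0.3638 0.132 ]
x dir 33.176526992585785 0.026543143714231415
x dir 27.767197751484968 0.023999135853241926
y dir 117.36634987325714 0.026281433849213342
y dir 123.15334449546756 0.0238840128199693
button [0.4736 0.3737 0.124 ] 29.769679309171075
jar 0.06 wrist [0.2992 0.3107] top [0.3124 0.3158]
jar 0.09 wrist [0.3155 0.3146] top [0.3155 0.3074]
jar 0.12 wrist [0.3318 0.3186] top [0.3186 0.2989]
flange [0.4554 0.3655 0.085 ]
stand foot corners [array([0.49  , 0.4114]), array([0.502 , 0.3313]), array([0.4213, 0.3198]), array([0.4106, 0.3996])]
```

View pics/t3.png

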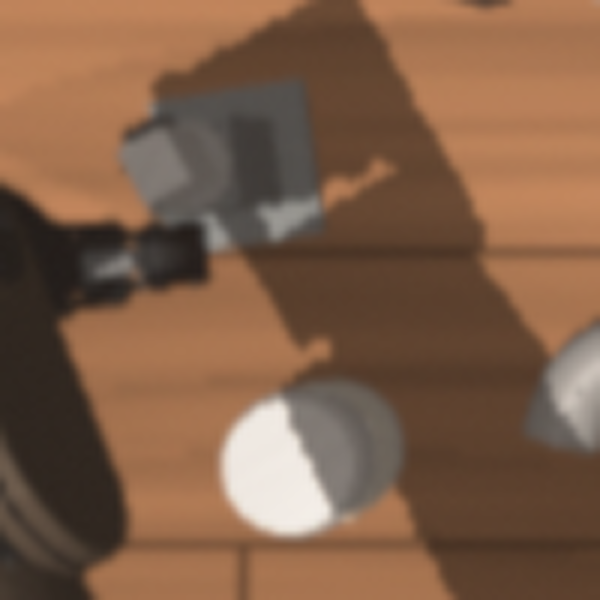

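>>> servo_tool(increments=[[0.6,0,0,0,1.4],[0.6,0,0,0,2.8],[0.6,0,0,0,4.2],[0.6,0,0,0,5.6],[0.6,0,0,0,7],[0.6,0,0,0,8.4],[0.6,0,0,0,9.8],[0.6,0,0,0,11.2],[0.6,0,0,0,12.6],[0.6,0,0,0,14]])

```text
time: 43.63
eef_pos: [0.4135, 0.3465, 0.2533]
tcp_rot: [0.782, 0.623, 0.004, -0.0]
contact_force: [-1.0, 0.2, 0.4]
opening: 0.6
```

>>> servo_tool(increments=[[0.6,0.3,0.1,0,1.4],[0.6,0.6,0.2,0,2.8],[0.6,1,0.4,0,4.2],[0.6,1.04,0.48,0,5.6],[0.6,1.04,0.48,0,7],[0.6,1.04,0.48,-0.5,8.4],[0.6,1.04,0.48,-1,8.8],[0.6,1.04,0.48,-1.2,8.8],[0.6,1.04,0.48,-1.2,8.8],[0.6,1.04,0.48,-1.2,8.8]])

```text
time: 44.47
eef_pos: [0.455, 0.3657, 0.2052]
tcp_rot: [0.492, 0.87, 0.003, -0.002]
contact_force: [0.5, 0.1, 0.0]
opening: 0.601
```

```bash
python3 - <<'E'
from rk import *
np.set_printoptions(precision=4,suppress=True)
s=ctrl.get_state();e=s["eef_pos"];q=s["tcp_rot"];print(s["time"],e,q,"jaw",2*np.degrees(np.arctan2(q[1],q[0]))-90)
p=ctrl.read_camera("wrist");save(p,"w8.png",(160,100,480,400),2)
for q,z in (("pin",.08),("pin_button_face",.11)):
    for d in ctrl.landmark_of(p,q): print(q,round(d["conf"],2),d["centre"],atz(p,d["centre"],z))
E
```

```text
44.4667 [0.455  0.3657 0.2052] [ 0.4923  0.8704  0.003  -0.0021] jaw 31.010625027397452
pin 0.72 [243.8, 413.2] [0.5621 0.3737 0.08  ]
pin 0.63 [199.5, 317.9] [0.4554 0.3637 0.08  ]
pin_button_face 0.73 [238.8, 411.6] [0.5422 0.3825 0.11  ]
pin_button_face 0.56 [213.0, 347.5] [0.4799 0.3733 0.11  ]
```

View pics/w8.png

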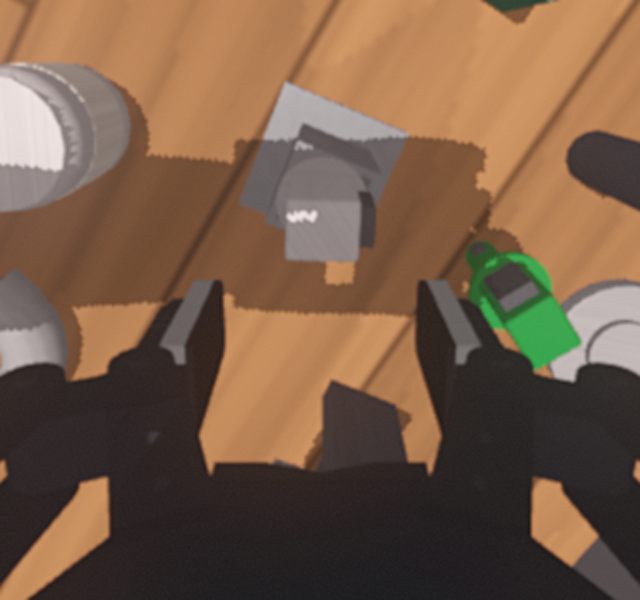

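```bash
python3 - <<'E'
from rk import *
np.set_printoptions(precision=4,suppress=True)
e=ctrl.get_state()["eef_pos"]
p=ctrl.read_camera("wrist")
c=lambda x,y,z:atz(p,(y/2+100,x/2+160),z)
for a in ((323,231),(287,200),(362,200),(357,261),(287,261)): print(c(*a,.132))
x=c(323,231,.132);print((x-e)/.04,(.0925-e[2])/.04)
print("flange",c(322,190,.085))
E
```

```text
[0.4593 0.3657 0.132 ]
[0.4405 0.3693 0.132 ]
[0.4659 0.3846 0.132 ]
[0.4778 0.3618 0.132 ]
[0.4534 0.3472 0.132 ]
[ 0.0864 -0.0124 -1.8744] -2.8618695256814908
flange [0.4565 0.3704 0.085 ]
```

>>> servo_tool(increments=[[0.6,0.09,0,-0.8,0],[0.6,0.09,0,-1.6,0],[0.6,0.09,0,-2.4,0],[0.6,0.09,0,-2.83,0],[0.6,0.09,0,-2.83,0],[0,0.09,0,-2.83,0],[0,0.09,0,-2.83,0],[0,0.09,0,-2.83,0],[0,0.09,0,-2.83,0],[0,0.09,0,-2.83,0]], grip_force=60)

```text
time: 45.5
eef_pos: [0.4604, 0.3667, 0.0955]
tcp_rot: [0.492, 0.871, 0.006, -0.0]
contact_force: [-0.3, -0.5, 0.5]
opening: 0.348
```

>>> servo_tool(increments=[[0,0,0,0,0],[0,0,0,0,0],[0,0,0,0,0],[0,0,0,0,0],[0,0,0,0.5,0],[0,0,0,1,0],[0,0,0,1.5,0],[0,0,0,2,0],[0,0,0,2.4,0],[0,0,0,2.4,0]])

```text
time: 46.33
eef_pos: [0.4623, 0.3678, 0.1958]
tcp_rot: [0.492, 0.871, 0.009, 0.002]
contact_force: [0.2, 0.1, -2.4]
opening: 0.347
```

Opening matches 31 mm, so the button is pressed in, and the lift force matches 250 g. I'll carry the pin over the clevis.

>>> servo_tool(increments=[[0,0.3,-0.8,0,0],[0,0.6,-1.5,0,0],[0,1.1,-2.2,0,0],[0,1.6,-2.9,0,0],[0,2.1,-3.6,0,0],[0,2.6,-4.15,0,0],[0,2.74,-4.15,0,0],[0,2.74,-4.15,0,0],[0,2.74,-4.15,0,0],[0,2.74,-4.15,0,0]])

```text
time: 47.17
eef_pos: [0.5707, 0.2026, 0.1947]
tcp_rot: [0.492, 0.871, 0.009, 0.001]
contact_force: [-0.1, 0.7, -2.7]
opening: 0.347
```

```bash
python3 - <<'E'
from rk import *
np.set_printoptions(precision=4,suppress=True)
s=ctrl.get_state();e=s["eef_pos"];print(s["time"],e,s["tcp_rot"],s["opening"])
p=ctrl.read_camera("wrist")
f=cv2.resize(p["frame"][:,:,::-1],None,fx=2,fy=2,interpolation=cv2.INTER_CUBIC)
H=np.array([.5713,.2016,0])
for dx in ((0,0),):
    for z,col in ((.094,(0,0,255)),):
        pts=[proj(p,[H[0]+.012*np.cos(t),H[1]+.012*np.sin(t),z]) for t in np.linspace(0,6.28,40)]
        cv2.polylines(f,[np.array([[2*b,2*a] for a,b in pts],np.int32)],True,col,1)
# predicted shank: axis under TCP, bottom end (r 10mm above taper)
ax=e+np.array([-.0004,-.0003,0])
for z in (e[2]-.0155-.054,):
    pts=[proj(p,[ax[0]+.010*np.cos(t),ax[1]+.010*np.sin(t),z]) for t in np.linspace(0,6.28,40)]
    cv2.polylines(f,[np.array([[2*b,2*a] for a,b in pts],np.int32)],True,(0,255,0),1)
cv2.imwrite("pics/w9.png",f[150:750,300:980])
E
```

```text
47.1667 [0.5707 0.2026 0.1947] [0.4915 0.8708 0.0085 0.0006] 0.3465265808229376
```

View pics/w9.png

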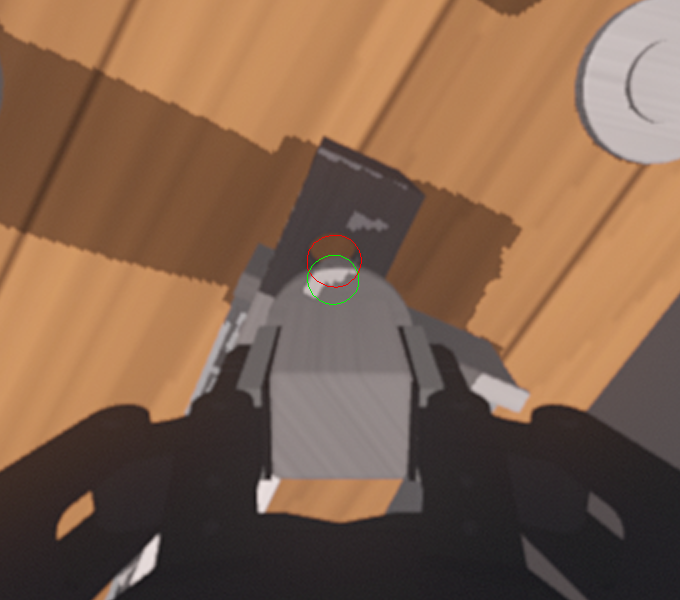

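```bash
python3 - <<'E'
from rk import *
np.set_printoptions(precision=4,suppress=True)
e=ctrl.get_state()["eef_pos"]
p=ctrl.read_camera("wrist")
c=lambda x,y,z:atz(p,((y+150)/2,(x+300)/2),z)
z=e[2]-.0155+.052
q=np.array([c(*a,z) for a in ((272,373),(412,373),(408,478),(270,478))]);print(e,q,q.mean(0)-e)
print("flange top of arc edge",c(341,265,z-.047)-e)
E
```

```text
[0.5707 0.2028 0.195 ] [[0.5521 0.2077 0.2315]
 [0.5766 0.2223 0.2315]
 [0.5894 0.201  0.2315]
 [0.5638 0.1859 0.2315]] [-0.0002  0.0014  0.0365]
flange top of arc edge [-0.0107  0.0205 -0.0105]
```

>>> servo_tool(increments=[[0,0.01,-0.065,0,0],[0,0.01,-0.065,-0.2,0],[0,0.01,-0.065,-0.35,0],[0,0.01,-0.065,-0.5,0],[0,0.01,-0.065,-0.6,0],[0,0.01,-0.065,-0.7,0],[0,0.01,-0.065,-0.8,0],[0,0.01,-0.065,-0.9,0],[0,0.01,-0.065,-0.92,0],[0,0.01,-0.065,-0.92,0]])

```text
time: 48.1
eef_pos: [0.571, 0.2002, 0.158]
tcp_rot: [0.491, 0.871, 0.009, 0.001]
contact_force: [0.5, -0.3, -3.0]
opening: 0.347
```

The tip is in the upper ear with no contact force. I'll keep lowering.

>>> servo_tool(increments=[[0,0,0,-0.15,0],[0,0,0,-0.3,0],[0,0,0,-0.45,0],[0,0,0,-0.6,0],[0,0,0,-0.75,0],[0,0,0,-0.9,0],[0,0,0,-1.05,0],[0,0,0,-1.15,0],[0,0,0,-1.2,0],[0,0,0,-1.2,0]])

```text
time: 48.93
eef_pos: [0.571, 0.2002, 0.1099]
tcp_rot: [0.491, 0.871, 0.009, 0.001]
contact_force: [-0.8, -0.8, -2.0]
opening: 0.341
```

>>> servo_tool(increments=[[0,0,0,-0.04,0],[0,0,0,-0.08,0],[0,0,0,-0.1,0],[0,0,0,-0.1,0],[0,0,0,-0.1,0],[0,0,0,-0.1,0],[0,0,0,-0.1,0],[0,0,0,-0.1,0],[0,0,0,-0.1,0],[0,0,0,-0.1,0]])

```text
time: 49.77
eef_pos: [0.5715, 0.2003, 0.1095]
tcp_rot: [0.491, 0.871, 0.008, 0.001]
contact_force: [-6.9, -1.7, 11.0]
opening: 0.35
```

Seated at TCP z = 0.1095 with 11 N upward. I'll let go, rise and turn 90°.

>>> servo_tool(increments=[[0.6,0,0,0,0],[0.6,0,0,0,0],[0.6,0,0,0,0],[0.6,0,0,0,0],[0.6,0,0,0.3,0],[0.6,0,0,0.8,0],[0.6,0,0,1.4,0],[0.6,0,0,2,0],[0.6,0,0,2.3,0],[0.6,0,0,2.3,0]])

```text
time: 50.6
eef_pos: [0.5738, 0.2007, 0.2063]
tcp_rot: [0.491, 0.871, 0.011, 0.004]
contact_force: [0.6, -0.4, 0.1]
opening: 0.601
```

>>> servo_tool(increments=[[0.6,0,0,0,-1.4],[0.6,0,0,0,-2.8],[0.6,0,0,0,-4.2],[0.6,0,0,0,-5.6],[0.6,0,0,0,-7],[0.6,0,0,0,-8.4],[0.6,0,0,0,-9.8],[0.6,0,0,0,-11.2],[0.6,0,0,0,-12.6],[0.6,0,0,0,-14]])

```text
time: 51.43
eef_pos: [0.5729, 0.2005, 0.2043]
tcp_rot: [0.903, 0.429, 0.005, 0.009]
contact_force: [-0.4, -0.4, 0.7]
opening: 0.599
```

>>> servo_tool(increments=[[0.6,0,0,0,-1.4],[0.6,0,0,0,-2.8],[0.6,0,0,0,-4],[0.6,0,0,0,-4],[0.6,0,0,0,-4],[0.6,0,0,0,-4],[0.6,0,0,0,-4],[0.6,0,0,0,-4],[0.6,0,0,0,-4],[0.6,0,0,0,-4]])

```text
time: 52.27
eef_pos: [0.573, 0.2005, 0.2043]
tcp_rot: [0.964, 0.266, 0.004, 0.01]
contact_force: [0.5, 0.8, -0.6]
opening: 0.601
```

```bash
python3 - <<'E'
from rk import *
np.set_printoptions(precision=4,suppress=True)
s=ctrl.get_state();e=s["eef_pos"];q=s["tcp_rot"];print(s["time"],e,q,"jaw",2*np.degrees(np.arctan2(q[1],q[0]))-90,s["contact_force"])
p=ctrl.read_camera("wrist");save(p,"w10.png",(160,100,480,400),2)
for q,z in (("pin",.094),("pin_button_face",.124)):
    for d in ctrl.landmark_of(p,q): print(q,round(d["conf"],2),d["centre"],atz(p,d["centre"],z))
E
```

```text
52.2667 [0.573  0.2005 0.2043] [0.9639 0.2659 0.0035 0.01  ] jaw -59.153166448048225 [ 0.5362  0.8115 -0.6167]
pin 0.91 [104.9, 162.7] [0.5794 0.3535 0.094 ]
pin 0.78 [205.2, 314.5] [0.5689 0.2008 0.094 ]
pin_button_face 0.98 [117.6, 126.1] [0.5635 0.3593 0.124 ]
pin_button_face 0.63 [191.9, 316.8] [0.5867 0.2094 0.124 ]
pin_button_face 0.21 [225.6, 417.7] [0.6048 0.122  0.124 ]
```

View pics/w10.png

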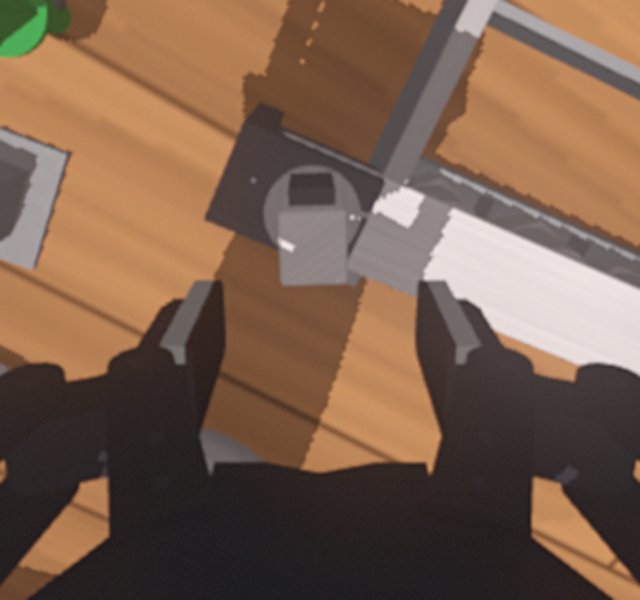

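The pin is seated, with the button on its front side and out, and the jaws facing the plain sides. I'll grip and tug.

>>> servo_tool(increments=[[0.6,-0.045,0.02,-0.8,0],[0.6,-0.045,0.02,-1.6,0],[0.6,-0.045,0.02,-2.2,0],[0.6,-0.045,0.02,-2.35,0],[0.6,-0.045,0.02,-2.35,0],[0,-0.045,0.02,-2.35,0],[0,-0.045,0.02,-2.35,0],[0,-0.045,0.02,-2.35,0],[0,-0.045,0.02,-2.35,0],[0,-0.045,0.02,-2.35,0]], grip_force=80)

```text
time: 53.25
eef_pos: [0.573, 0.2019, 0.1132]
tcp_rot: [0.964, 0.266, 0.006, 0.01]
contact_force: [0.9, 0.6, 6.0]
opening: 0.294
```

>>> servo_tool(increments=[[0,0,0,0,0],[0,0,0,0.05,0],[0,0,0,0.1,0],[0,0,0,0.15,0],[0,0,0,0.2,0],[0,0,0,0.25,0],[0,0,0,0.25,0],[0,0,0,0.25,0],[0,0,0,0.25,0],[0,0,0,0.25,0]])

```text
time: 54.08
eef_pos: [0.5712, 0.2018, 0.1169]
tcp_rot: [0.964, 0.266, 0.005, 0.009]
contact_force: [8.6, 3.3, -24.2]
opening: 0.295
```

It held: up about 3.5 mm, then 24 N of resistance. I'll ease it down, let go and check.

>>> servo_tool(increments=[[0,0,0,-0.03,0],[0,0,0,-0.06,0],[0,0,0,-0.09,0],[0,0,0,-0.09,0],[0,0,0,-0.09,0],[0,0,0,-0.09,0],[0.6,0,0,-0.09,0],[0.6,0,0,-0.09,0],[0.6,0,0,-0.09,0],[0.6,0,0,-0.09,0]])

```text
time: 54.92
eef_pos: [0.5712, 0.2015, 0.1138]
tcp_rot: [0.964, 0.266, 0.005, 0.01]
contact_force: [-0.6, -0.7, -0.7]
opening: 0.601
```

>>> servo_tool(increments=[[0.6,0,0,0,0],[0.6,0,0,0.4,0],[0.6,0,0,0.9,0],[0.6,0,0,1.5,0],[0.6,0,0,2.3,0],[0.6,0,0,3,0],[0.6,-0.8,0,3.5,0],[0.6,-1.6,0,3.5,0],[0.6,-2.4,0,3.5,0],[0.6,-3,0,3.5,0]])

```text
time: 55.75
eef_pos: [0.4494, 0.2014, 0.2544]
tcp_rot: [0.964, 0.266, 0.005, 0.01]
contact_force: [0.1, 0.2, -0.4]
opening: 0.598
```

```bash
python3 - <<'E'
from m import *
from rk import *
np.set_printoptions(precision=4,suppress=True)
s=ctrl.get_state();print(s["time"],s["eef_pos"],s["contact_force"])
T=ctrl.read_camera("top");S=ctrl.read_camera("scene")
for q,z in (("pin",.094),("keeper_knob",.127),("pin_button_face",.124)):
    for p in (T,S):
        for d in ctrl.landmark_of(p,q): print(q,round(d["conf"],2),atz(p,d["centre"],z))
bores(S,.068)
save(S,"s3.png",(230,130,530,330),2.6)
E
```

```text
55.75 [0.4494 0.2014 0.2544] [ 0.1478  0.1672 -0.366 ]
pin 0.79 [0.5696 0.1984 0.094 ]
pin 0.53 [0.5735 0.3587 0.094 ]
pin 0.8 [0.5931 0.3642 0.094 ]
pin 0.7 [0.5697 0.1937 0.094 ]
keeper_knob 0.61 [ 0.5976 -0.0063  0.127 ]
keeper_knob 0.35 [0.5896 0.2051 0.127 ]
keeper_knob 0.67 [ 0.5972 -0.0038  0.127 ]
keeper_knob 0.54 [0.594 0.195 0.127]
pin_button_face 0.64 [0.5536 0.3628 0.124 ]
pin_button_face 0.6 [0.5863 0.2046 0.124 ]
pin_button_face 0.97 [0.5848 0.209  0.124 ]
pin_button_face 0.87 [0.5726 0.3613 0.124 ]
pin_button_face 0.33 [0.5282 0.3291 0.124 ]
bore 0.98 [176, 182] [20.5 21.8] 279 rgb [51 58 96] [ 0.5296 -0.4004]
```

View pics/s3.png

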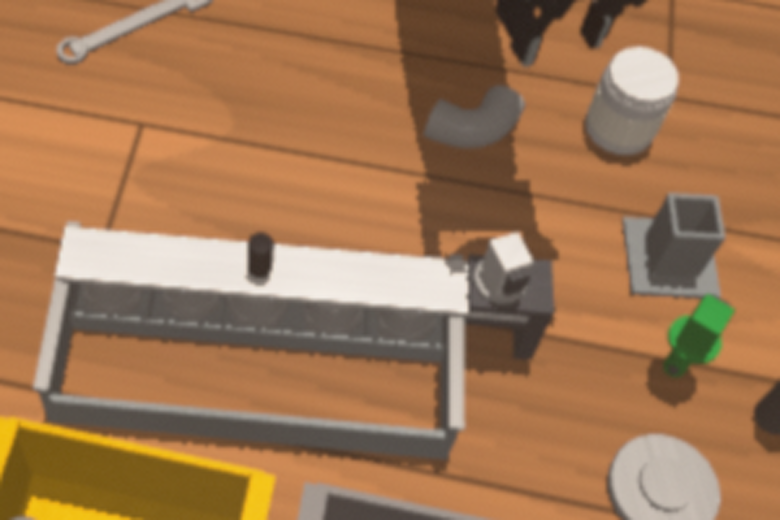

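The keeper is closed over the unions, the pin is flush in the clevis, no grey union is loose, and the arm is clear. I'm handing in.

```bash
python3 -c "
from plant import ctrl
print(ctrl.sign_off())"
```

```text
the job is handed in; nothing more can be done
None
```

I finished every step and handed the job in at about 56 s on the robot's clock. `sign_off` gives no verdict, so what follows is from my own checks.

- **Unions:** I slid the keeper to its open stop (25 N) and stood all five grey unions in their pockets. Before I closed the keeper, two camera views put each within about 3.5 mm of its pocket centre. I left the blue look-alike alone.
- **Keeper:** I pulled it back 84.5 mm until it hit its stop (18 N).
- **Pin:** I took the pin from its stand with the button squeezed in (grip width about 31 mm) and pushed it down until the flange seated (11 N upward). I then let go so the balls could lock.
- **Tug:** I gripped the head by its two plain sides (about 26 mm). It rose about 3.5 mm and held against about 24 N, so I eased it down and let go.

In the last pictures the knob is at its closed position, the pin is in the clevis with its button out, no union is loose, and the gripper is clear.

- **Not rechecked:** with the keeper closed, the cameras could no longer see the tops of the unions, so I last measured them before closing it.
- **Disagreement:** in the last scene-camera view the network's pin position was about 8 mm off in y. The top camera and the tool position while gripping both put it within about 4 mm of the hole, so I treated the scene reading as detector error.
- **Tool tilt:** the tool picked up about 0.05 rad of tilt along the way. I took it out by leaning on the knob before handling the pin.

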